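Unlock the tilting bin, load the empties and slide the chipped saucer to its mat

ROBOT

A 7-joint arm with a two-finger parallel gripper is mounted at the origin on the work surface. World frame = base frame: x ahead of the robot, y to its left, z up, the work surface at z = 0. Lengths are in m, angles in rad, forces in N, time in s.
With the tool pointing down it reaches from about 0.425 to 0.925 m from the base axis. Payload 6.8 kg.
Tool frame: the origin (TCP) lies midway between the tips of the shut fingers; the grasp point (between the pads) lies 19 mm behind it (r.grip_depth is the distance from the TCP to the grasp point, in m); z points along the fingers, y is the line along which they close (so a half turn about z gives the same grasp; the last joint's range is limited). The gripper opens to 85 mm and grips with 20 to 120 N. Pads are 22 mm wide; open, the fingers measure 114 mm over their backs; the gripper's body (76 mm by 85 mm) begins 54 mm behind the grasp point. The pads swing forward as they close: fully open they stand 13 mm farther back than shut.
Start: joints at [-1.29, 0.477, 0.022, 1.555, -0.011, 1.109, -0.083], TCP at [0.256, 0.625, 0.231] pointing down, gripper open.
Joint ranges: [-2.96, 2.96], [-0.34, 2.1], [-1.41, 1.46], [0.24, 2.44], [-1.37, 4.51], [0.17, 1.92], [-2.96, 2.96]. Speed limits (rad/s): [2.39, 2.39, 3.14, 3.14, 3.14, 3.14, 3.14].

INTERFACE

Orientations are given as a rotation vector (axis times angle).
In Python, from bench import telemetry, grab_frame, calibration, order, silhouettes, r gives the robot as it stands.
- The arm moves only by the tool apply_moves, never from a script. Its argument "moves" is a list of rows, each a list of 7 numbers: the turn, a rotation vector about the tool's x, y, z scaled (see below), then the shift along the tool's x, y, z scaled (see below), then the opening, from -1 (shut) to 1 (fully open). A call has exactly 8 rows; each row shifts and turns the commanded pose from where the row before left it, along the tool's axes as they then stand; what a row does not reach is not made up. The controller multiplies each number of a shift by 1000 mm and each number of a turn by 6 degrees. A row lasts 1/12 s, in which the tool goes at most 41.7 mm and 7.16 degrees, less where a joint would pass 70% of its speed; a pose out of reach is approached as far as the arm can. A call with a number of a shift or a turn outside -1 to 1 is refused whole. A call with a gripper value outside its range is refused whole. The fingers move at their own pace and stop on an object; "grip_force" is the grip in N (left out, the last holds). Time passes only in rows, so rows that do not move let the fingers close, or fill a call up. It gives the time, the measured TCP pose, the force, the opening and the grip force at its end, in the units of the state.
- telemetry.get_obs(): the state, without advancing time (a new reading comes with each control period).
- grab_frame(name): name is "scene" or "top" or "wrist"; returns the picture (420x560x3 uint8, blue, green, red); there is no depth.
- calibration(name): a dict with "fx", "fy", "cx", "cy" (pixels), "world_from_camera" (4x4, takes a point from camera to world coordinates); the wrist camera has in their place "mount" (4x4, takes a point from camera to tool coordinates, whose origin is the TCP and whose axes are the flange's). Camera axes: x right, y down, z forward; pixel columns grow to the right and rows downward; lengths in m; the calibration is good to about 2 mm. A picture is of the moment at which its call begins: read the wrist's pose just before it. calibration takes no time and is no camera call.
- order.hand_in(): hands the job in; it is judged then, once.
Trained networks look in the newest picture that a camera, given by its name, has taken for a name from the list of things; names that differ only in an ending like _2 or _b are one class to them, and where a whole thing is asked for, a point or a joint stands for the part that bears it (a point fixed in the world has none). Each returns a list of dicts, best first, with "p" (0 to 1); they miss things now and then, are a little off and sometimes report something else, mostly with a low value. They report only what shows in the picture. A call takes as long as a camera call.
- silhouettes(thing, camera): "mask" (420x560 bool, what is visible of it) and "extent" ([centre column, centre row, width, height] in pixels, round what is visible of it).
The state is a dict: "clock": time; "joints": joint angles; "qvel": joint speeds; "tau": joint torques, N m; "tcp_pos": TCP position; "orientation": TCP orientation; "contact_force": force on the tool from outside, world axes, zero at the start; "moment": the same for the moment, N m; "grip_width": finger opening in m; "gripper_force": force on a finger pad.
Only numpy, scipy, OpenCV 4.12 (cv2) and the standard library are available. Lean on these libraries where they do the work, as an engineer would, in place of code of your own. Each camera call takes 0.05 s, during which the arm holds its last target. There are 200 camera calls.

TASK

Get the trolley's bin ready and clear the shelf: draw the red-handled locking pin up out of its bore and hang it upright by its collar well inside the side notch of the same bracket, then pull the blue bin forward until it is level against its stop, and then stand every empty green bottle neck up in the bin, one to a cell. Also slide the chipped white saucer along the shelf, without lifting it, so that it lies wholly on the round red breakages mat; leave the other things where they stand.

Things in the scene. Friction and masses are not known exactly. Their poses are not given: they have to be found in the camera images.
- cradle: fixed steel frame carrying bin and bracket, place and yaw vary. Origin on the shelf straight below the middle of the bin's pivot axis; x points to the back of the bin (away from the robot), y to the robot's left along the row of cells. Base plate 130 (x) by 420 mm (y), 6 mm thick. Pivot axis along y, 45 mm above the shelf; side plates at y = +-145 mm, 62 mm high
- bore (a point): centre of the bore's mouth on top of the yellow bracket plate, 133 mm above the shelf, at the bin's -y side; axes as the cradle's. Plate 12 mm thick, 60 (x) by 84 mm (y); the bore is 18 mm wide, vertical, right through
- notch (a point): parking point on top of the same plate (133 mm above the shelf), 36 mm from the bore towards the cradle's -y; axes as the cradle's. The notch is a slot 20 mm wide in x through the plate's -y edge: closed end 14 mm to the +y side of this point, open mouth 26 mm to the -y side. Free space below except an upright plate 30 mm to the +x side. Enter from above or from -y
- pin: locking pin, 0.11 to 0.21 kg, upright in the bore at the start: shank 14 mm diameter, 90 mm long, tapered tip; above it a collar 36 mm diameter, 6 mm thick; above that a red round handle 24 mm diameter, 45 mm tall. Origin at the centre of the collar's underside, z up. The collar rests on the plate in bore and notch. In the bore it blocks the bin's red side lug: the bin cannot come forward
- bin (a joint): angle of the blue bin about its pivot axis, rad: -0.45 to -0.43 leant back (start), 0 level at the forward stop; grows as its top is pulled to the cradle's -x. Stiff hinge, stays where left; pulling at the front wall's top takes 5 to 9 N. Steel box 94 (x) by 272 (y) by 100 mm tall, 5 mm walls, three open cells in a row, red lug on its -y side
- front_rim (a point): middle of the top edge of the bin's front wall (wall 5 mm thick), moves with the bin; 85 mm above and 44.5 mm in front of the pivot axis when level. Closed fingers put into the middle cell behind this wall can pull the bin forward
- cell_1 (a point): centre of the floor of the bin's -y (nearest the bracket) cell, moves with the bin; axes: x to the bin's back, y along the row to the robot's left, z up out of the cell. Cells are 84 mm square inside; outer walls stand 95 mm above this floor, the dividers 75 mm. With the bin level this point is 35 mm above the shelf
- cell_2 (a point): centre of the floor of the bin's middle cell, moves with the bin; axes: x to the bin's back, y along the row to the robot's left, z up out of the cell. Cells are 84 mm square inside; outer walls stand 95 mm above this floor, the dividers 75 mm. With the bin level this point is 35 mm above the shelf
- cell_3 (a point): centre of the floor of the bin's +y cell, moves with the bin; axes: x to the bin's back, y along the row to the robot's left, z up out of the cell. Cells are 84 mm square inside; outer walls stand 95 mm above this floor, the dividers 75 mm. With the bin level this point is 35 mm above the shelf
- bottle_1: empty green glass bottle with a white paper label, 60 mm diameter, 190 mm tall, standing; straight body up to 105 mm, shoulder to 138 mm, neck 28 mm diameter from 138 to 181 mm, lip 32 mm diameter above; 0.17 to 0.34 kg; origin at the centre of its underside, z up the bottle. Two or three of the bottles are there in each run
- bottle_2: empty green glass bottle with a white paper label, 60 mm diameter, 190 mm tall, standing; straight body up to 105 mm, shoulder to 138 mm, neck 28 mm diameter from 138 to 181 mm, lip 32 mm diameter above; 0.17 to 0.34 kg; origin at the centre of its underside, z up the bottle. Two or three of the bottles are there in each run
- bottle_3: empty green glass bottle with a white paper label, 60 mm diameter, 190 mm tall, standing; straight body up to 105 mm, shoulder to 138 mm, neck 28 mm diameter from 138 to 181 mm, lip 32 mm diameter above; 0.17 to 0.34 kg; origin at the centre of its underside, z up the bottle. Two or three of the bottles are there in each run
- saucer: white porcelain saucer with a brown chip in its rim, standing upright on the shelf: round, foot 72 mm diameter, rim 130 mm diameter at 22 mm height, inner floor 6 mm up, 0.22 kg; origin at the centre of its underside. It slides easily on the shelf when pushed at the rim
- mat: round red breakages mat with a thin white ring, 170 mm diameter, paper-thin and flat on the shelf, fixed; origin at its centre on the shelf surface
- shot_glass: frosted shot glass, 48 mm diameter, 60 mm tall, standing; origin at the centre of its underside; to be left alone
- tin_lid: dented tin lid lying flat, 92 mm diameter, 12 mm high; origin at the centre of its underside; to be left alone
- can_yellow: yellow drink can, 58 mm diameter, 115 mm tall, standing; origin at the centre of its underside; to be left alone
- snack_jar: glass snack jar with a cap, 64 mm diameter, 100 mm tall, standing; origin at the centre of its underside; to be left alone

How it is judged:
On the way, in this order (a step that is already met when the one before it is completed fails the run):
1. the locking pin hangs upright by its collar in the side notch (horizontal distance between pin and notch below 0.014 m and z of pin in the frame of notch between -0.005 and 0.006 m and angle between pin's own z axis and vertical below 0.15 rad), for 0.2 s.
2. the bin is pulled forward until it is level (value of joint bin above -0.05 rad), for 0.2 s.
3. every bottle stands neck up in a cell of the bin (x of bottle_1 in the frame of cell_2 between -0.03 and 0.03 m and y of bottle_1 in the frame of cell_2 between -0.125 and 0.125 m and z of bottle_1 in the frame of cell_2 between -0.012 and 0.02 m and angle between each of bottle_1, bottle_2, bottle_3's own z axis and vertical below 0.35 rad and x of bottle_2 in the frame of cell_2 between -0.03 and 0.03 m and y of bottle_2 in the frame of cell_2 between -0.125 and 0.125 m and z of bottle_2 in the frame of cell_2 between -0.012 and 0.02 m and x of bottle_3 in the frame of cell_2 between -0.03 and 0.03 m and y of bottle_3 in the frame of cell_2 between -0.125 and 0.125 m and z of bottle_3 in the frame of cell_2 between -0.012 and 0.02 m), for 0.2 s.
At the end, for the whole second after the job is handed in: pin within 14 mm of the notch point, collar on the plate (6 mm), upright to 0.15 rad; bin level to 0.05 rad; every bottle present stands on a cell floor, neck up (lean below 0.35 rad); saucer flat on the shelf, its centre within 24 mm of the mat's centre; all at rest (all of step 1 and all of step 3 and value of joint bin above -0.05 rad and horizontal distance between saucer and mat below 0.024 m and angle between saucer's own z axis and vertical below 0.1 rad and height (world z) of saucer below 0.008 m and linear speed of each of bottle_1, bottle_2, bottle_3, pin, saucer below 0.03 m/s); the robot touches nothing.
It fails at once if a bystander (shot glass, tin lid, yellow can, snack jar) is moved more than 40 mm or knocked over (distance of any of shot_glass, tin_lid, can_yellow, snack_jar from where it was at the start of the episode above 0.04 m or angle between any of shot_glass, tin_lid, can_yellow, snack_jar's own z axis and vertical above 0.6 rad).
It fails at once if the chipped saucer is lifted off the shelf (more than 30 mm) instead of slid (height (world z) of saucer above 0.03 m).
Of bottle_1, bottle_2, bottle_3 only 2 to 3 are there at a start; the rules pass over those that are not, and their reading is None.
At some moment in a run one of saucer may be knocked a few centimetres aside while the robot is not near it.
It also fails if it takes over 200 s, if anything falls off the work surface, if the arm or the gripper's body presses on something with over 40 N, if the wrist force passes 120 N, or if a joint passes its speed limit or range.

## Working session

There is one attempt and no reset: what is moved stays moved. The work goes in short steps, Python scripts to look and compute and a tool call to move; the robot and the scene stay as the last step left them, time stands still between calls to the robot, and variables do not carry over. Pictures are saved under pics/ and viewed, at most 14 in all, crops included, and the job is handed in when it is done.

Besides the shell and the picture viewer there is one more tool, called after "Emit:" as a command line: name --pt "numbers of a row" for each row, then --argument value for the rest. apply_moves: Moves the arm, as the interface text tells. Its arguments: {"type":"object","properties":{"moves":{"type":"array"},"grip_force":{"type":"number"}},"required":["moves"]}

```bash
ls; mkdir -p pics; cat > h.py <<'E'
import numpy as np, cv2
from bench import telemetry, grab_frame, calibration, order, silhouettes, r
from scipy.spatial.transform import Rotation as R
def ray(cam,uv):
    c=calibration(cam); 
    if cam=='wrist':
        o=telemetry.get_obs(); T=np.eye(4);T[:3,:3]=R.from_rotvec(o['orientation']).as_matrix();T[:3,3]=o['tcp_pos'];M=T@np.array(c['mount'])
    else: M=np.array(c['world_from_camera'])
    d=M[:3,:3]@np.array([(uv[0]-c['cx'])/c['fx'],(uv[1]-c['cy'])/c['fy'],1]); return M[:3,3],d
def atz(cam,uv,z):
    o,d=ray(cam,uv); return o+d*(z-o[2])/d[2]
def proj(cam,p):
    c=calibration(cam); 
    if cam=='wrist':
        o=telemetry.get_obs(); T=np.eye(4);T[:3,:3]=R.from_rotvec(o['orientation']).as_matrix();T[:3,3]=o['tcp_pos'];M=T@np.array(c['mount'])
    else: M=np.array(c['world_from_camera'])
    q=np.linalg.inv(M)@np.append(p,1); return np.array([c['fx']*q[0]/q[2]+c['cx'],c['fy']*q[1]/q[2]+c['cy']])
E
python3 - <<'E'
from h import *
np.set_printoptions(precision=4,suppress=True)
o=telemetry.get_obs()
for k in o: print(k,np.round(o[k],4))
print(R.from_rotvec(o['orientation']).as_matrix())
for c in('scene','top'):
    cv2.imwrite(f'pics/{c}0.png',grab_frame(c)); cc=calibration(c); print(c,cc['fx'],np.array(cc['world_from_camera']))
    for t in ['cradle','pin','bin','bottle_1','saucer','mat','shot_glass','tin_lid','can_yellow','snack_jar']:
        for s in silhouettes(t,c):
            if s['p']>.3: print(t,round(s['p'],2),np.round(s['extent'],1),atz(c,s['extent'][:2],0))
print(calibration('wrist'))
E
```

```text
pics
clock 0.0
joints [-1.2901  0.4778  0.0224  1.5565 -0.0115  1.1093 -0.0831]
qvel [ 0.0002 -0.0005 -0.0009 -0.0005 -0.0009 -0.0012  0.0008]
tau [ -0.0003 -59.6459   1.608  -28.1194   0.0126   0.0097   0.    ]
tcp_pos [0.2557 0.6241 0.2303]
orientation [-0.6068 -3.0822  0.0028]
contact_force [ 0.0419 -0.4089 -0.239 ]
moment [0.0062 0.0735 0.0214]
gripper_force 0.0
grip_width 0.0853
[[-0.9254  0.3791 -0.0006]
 [ 0.3791  0.9254 -0.0017]
 [-0.0001 -0.0018 -1.    ]]
scene 479.91748971778065 [[ 0.1477  0.7189 -0.6792  1.3275]
 [ 0.989  -0.1028  0.1062 -0.1391]
 [ 0.0065 -0.6875 -0.7262  0.9751]
 [ 0.      0.      0.      1.    ]]
cradle 0.91 [312.7 265.6 177.4  83.3] [0.6222 0.0551 0.    ]
pin 0.53 [257.2 245.2  11.3  25.2] [ 0.5368 -0.0755  0.    ]
bin 0.8 [335.1 258.2 121.2  66. ] [0.6074 0.1162 0.    ]
bottle_1 0.83 [338.  184.1  26.4  62.9] [0.3411 0.1864 0.    ]
bottle_1 0.63 [421.9 177.1  30.2  67.6] [0.3469 0.4422 0.    ]
saucer 0.83 [133.  231.9  49.4  35.1] [ 0.4443 -0.3982  0.    ]
shot_glass 0.61 [152.2 286.9  14.8  31.1] [ 0.6294 -0.3417  0.    ]
tin_lid 0.58 [295.2 214.9  3
[... 734 characters left out ...]
4371 0.0408 0.    ]
mat 0.75 [325.2 253.8  54.6  53.7] [ 0.4149 -0.139   0.    ]
shot_glass 0.74 [266.9 245.5  34.5  32.2] [0.4353 0.0408 0.    ]
shot_glass 0.56 [391.6 181.1  15.9  16.6] [ 0.6471 -0.3423  0.    ]
tin_lid 0.71 [266.9 245.2  29.7  29.6] [0.4362 0.0408 0.    ]
can_yellow 0.79 [148.1 193.1  24.3  21.1] [0.5862 0.4122 0.    ]
snack_jar 0.87 [181.  273.4  23.8  30. ] [0.3431 0.2994 0.    ]
{'fx': 319.11264048965165, 'fy': 319.11264048965165, 'cx': 278.22332627709665, 'cy': 206.78784934067392, 'mount': array([[ 0.0007, -0.9453, -0.3262,  0.0841],
       [ 1.    ,  0.0008, -0.0002,  0.0007],
       [ 0.0004, -0.3262,  0.9453, -0.1423],
       [ 0.    ,  0.    ,  0.    ,  1.    ]])}
```

```bash
python3 - <<'E'
import cv2
a=cv2.imread('pics/scene0.png');cv2.imwrite('pics/s0c.png',cv2.resize(a[130:340,90:490],None,fx=2,fy=2,interpolation=2))
a=cv2.imread('pics/top0.png');cv2.imwrite('pics/t0c.png',cv2.resize(a[120:300,110:450],None,fx=2.35,fy=2.35,interpolation=2))
E
```

```text
(no output)
```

View pics/s0c.png

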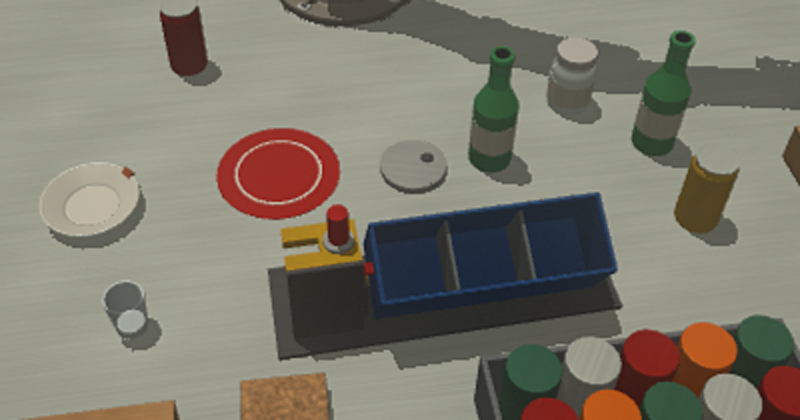

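View pics/t0c.png

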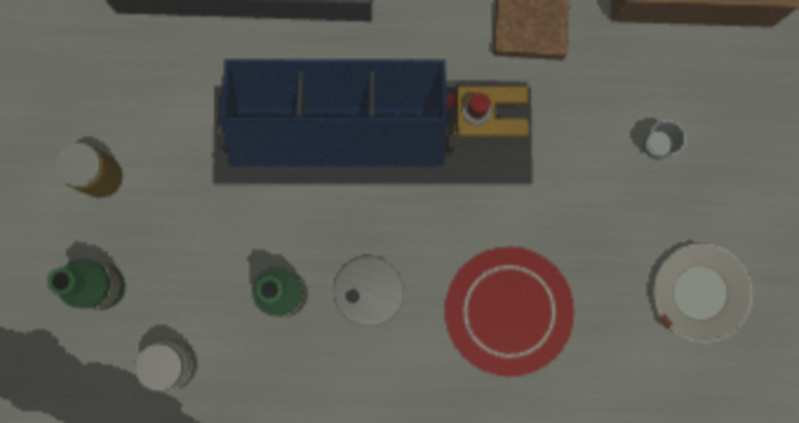

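The scene camera faces the robot. The pin is in the bore at scene crop (337,225), and the notch opens towards -y. There are two bottles, at top crop (270,288) and (62,280), and the saucer is to the right of the mat. I'll measure these more finely now.

```bash
python3 - <<'E'
from h import *
np.set_printoptions(precision=4,suppress=True)
a=cv2.imread('pics/top0.png');hsv=cv2.cvtColor(a,cv2.COLOR_BGR2HSV)
def box(x0,y0,x1,y1): 
    m=np.zeros(a.shape[:2],np.uint8); m[y0:y1,x0:x1]=1; return m
H,S,V=cv2.split(hsv)
y=((H>15)&(H<35)&(S>120)&(V>60)).astype(np.uint8)*box(295,145,345,185)
pts=np.argwhere(y)[:,::-1].astype(np.float32); 
w=np.array([atz('top',p,.133) for p in pts])[:,:2]
rc=cv2.minAreaRect(w.astype(np.float32)*1000); print('plate',rc,w.min(0),w.max(0))
rd=(((H<8)|(H>172))&(S>130)).astype(np.uint8)
m=rd*box(308,150,322,172); p=np.argwhere(m)[:,::-1]; print('pin red',len(p),p.min(0),p.max(0),p.mean(0),atz('top',p.mean(0),.18))
m=rd*box(295,220,360,285); p=np.argwhere(m)[:,::-1]; print('mat',atz('top',(p.min(0)+p.max(0))/2,0))
b=((H>95)&(H<125)&(S>90)).astype(np.uint8)*box(195,130,305,200); p=np.argwhere(b)[:,::-1]
print('bin px',cv2.minAreaRect(p.astype(np.float32)))
# base plate front edge: dark region
dk=((V<75)&(S<60)).astype(np.uint8)*box(195,150,345,205); 
for c in (210,230,250,270,290,310,330):
    col=V[180:212,c].astype(int); k=180+np.argmax(np.diff(col)); print(c,k,atz('top',(c,k+.5),.006)[:2],end=' ')
print()
for nm,c in (('A',(225,242.6)),('B',(136.4,239.1))):
    print(nm,atz('top',c,.19))
# scene lips
for nm,c in (('A',(502/2+90,54/2+130)),('B',(681/2+90,40/2+130)),('pintop',(337/2+90,210/2+130))):
    print(nm,atz('scene',c,.19 if nm!='pintop' else .184))
E
```

```text
plate ((658.8907470703125, -103.64340209960938), (57.60981369018555, 82.53456115722656), 1.7886428833007812) [ 0.6289 -0.1456] [ 0.6889 -0.0619]
pin red 54 [310 160] [317 168] [313.5185 163.7593] [ 0.6582 -0.083   0.18  ]
mat [ 0.419 -0.143  0.   ]
bin px ((251.5, 167.5), (43.0, 95.0), 90.0)
210 197 [0.5776 0.2203] 230 197 [0.5795 0.1589] 250 197 [0.5814 0.0973] 270 197 [0.5832 0.0357] 290 197 [ 0.5851 -0.026 ] 310 197 [ 0.587  -0.0879] 330 197 [ 0.5889 -0.1498] 
A [0.4352 0.1497 0.19  ]
B [0.4378 0.3853 0.19  ]
A [0.4381 0.1531 0.19  ]
B [0.4434 0.3862 0.19  ]
pintop [ 0.6583 -0.0815  0.184 ]
```

Emit:
apply_moves --pt "0 0 -1 0 0 -0.025 0" --pt "0 0 -1 0 0 -0.025 0" --pt "0 0 -1 0 0 -0.025 0" --pt "0 0 -1 0 0 -0.015 0" --pt "0 0 0 -0.019 -0.035 0 0" --pt "0 0 0 -0.019 -0.035 0 0" --pt "0 0 0 -0.019 -0.035 0 0" --pt "0 0 0 -0.019 -0.035 0 0"

```text
clock: 1.77
tcp_pos: [0.3367, 0.4854, 0.3214]
orientation: [-0.048, 3.141, 0.0]
contact_force: [0.0, 0.2, -0.9]
grip_width: 0.0428
gripper_force: 0.0
```

Emit:
apply_moves --pt "0 0 0 -0.019 -0.035 0 0" --pt "0 0 0 -0.019 -0.035 0 0" --pt "0 0 0 -0.019 -0.035 0 0" --pt "0 0 0 -0.019 -0.035 0 0" --pt "0 0 0 -0.019 -0.035 0 0" --pt "0 0 0 -0.019 -0.035 0 0" --pt "0 0 0 -0.019 -0.035 0 0" --pt "0 0 0 -0.019 -0.035 0 0"

```text
clock: 2.43
tcp_pos: [0.497, 0.2098, 0.3217]
orientation: [-0.047, 3.141, 0.001]
contact_force: [1.3, 0.0, -0.1]
grip_width: 0.0426
gripper_force: 0.0
```

Emit:
apply_moves --pt "0 0 0 -0.019 -0.035 0 0" --pt "0 0 0 -0.019 -0.035 0 0" --pt "0 0 0 -0.019 -0.035 0 0" --pt "0 0 0 -0.019 -0.035 0 0" --pt "0 0 0 -0.019 -0.035 0 0" --pt "0 0 0 -0.019 -0.035 0 0" --pt "0 0 0 0 0 0 0" --pt "0 0 0 0 0 0 0"

```text
clock: 3.1
tcp_pos: [0.6172, 0.002, 0.3211]
orientation: [0.039, -3.141, 0.002]
contact_force: [0.4, 1.1, -0.1]
grip_width: 0.0429
gripper_force: 0.0
```

```bash
cat >> h.py <<'E'
def delta(target,ang=None):
    "tool-frame shift to target TCP; ang = wanted world angle (deg) of tool x"
    o=telemetry.get_obs(); M=R.from_rotvec(o['orientation']).as_matrix()
    a=np.degrees(np.arctan2(M[1,0],M[0,0]))
    print('t',round(o['clock'],2),'tcp',np.round(o['tcp_pos'],4),'toolx ang',round(a,2),'tilt',np.round(M[:2,2],4),'shift',np.round(M.T@(np.array(target)-o['tcp_pos']),4),'F',np.round(o['contact_force'],1),'w',round(o['grip_width'],4))
    if ang is not None: print('turn units', -((ang-a+180)%360-180)/6)
E
python3 - <<'E'
from h import *
delta([.6583,-.0836,.31],181.75)
im=grab_frame('wrist'); cv2.imwrite('pics/w1.png',im)
for p in ([.6583,-.0836,.184],[.6583,-.0836,.133],[.6572,-.1196,.133]): print(proj('wrist',p))
for s in silhouettes('pin','wrist')[:2]: print(s['p'],s['extent'])
E
```

```text
t 3.1 tcp [0.6172 0.002  0.3211] toolx ang -178.58 tilt [-0.     -0.0012] shift [-0.039  -0.0866  0.0112] F [ 0.4  1.1 -0.1] w 0.0429
turn units -0.05579057983201589
[183.80227851 233.17024551]
[196.740002   214.52183284]
[163.95545412 212.6957771 ]
0.56 [196.3, 223.6, 39.0, 48.6]
```

View pics/w1.png

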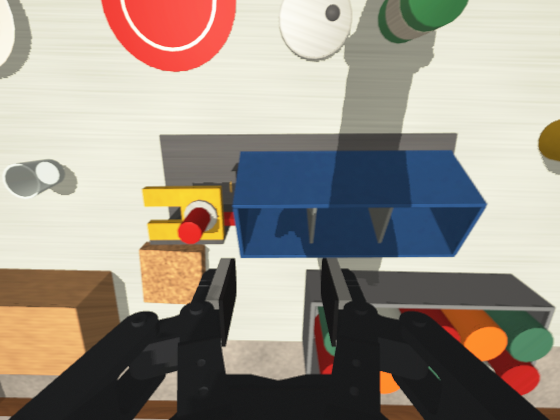

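The wrist view has the pin handle top at (190,230) with the collar near (199,212), and the notch is open to the left. I'll move over the pin.

Emit:
apply_moves --pt "0 0 0 -0.013 -0.028 0.01 0" --pt "0 0 0 -0.013 -0.028 0.02 0" --pt "0 0 0 -0.013 -0.028 0.02 0" --pt "0 0 0 0 0 0.01 0" --pt "0 0 0 0 0 0 0.1" --pt "0 0 0 0 0 0 0.1" --pt "0 0 0 0 0 0 0.1" --pt "0 0 0 0 0 0 0.1"

```text
clock: 3.87
tcp_pos: [0.6586, -0.0754, 0.2627]
orientation: [-0.052, 3.139, 0.002]
contact_force: [0.6, -0.7, 0.9]
grip_width: 0.0465
gripper_force: 0.0
```

```bash
python3 - <<'E'
from h import *
im=grab_frame('wrist')
delta([.6583,-.0836,.25],181.75)
H,S,V=cv2.split(cv2.cvtColor(im,cv2.COLOR_BGR2HSV))
y=((H>15)&(H<35)&(S>150)&(V>90))
y=cv2.morphologyEx(y.astype(np.uint8),cv2.MORPH_OPEN,np.ones((3,3)))
n,l,st,c=cv2.connectedComponentsWithStats(y); k=np.argsort(-st[1:,4])[:3]+1; print(st[k])
for (u,v) in ((.030,.022),(-.030,.022),(.030,-.062),(-.030,-.062)):
    cy,sy=np.cos(.03),np.sin(.03); p=np.array([.6583+cy*u-sy*v,-.0836+sy*u+cy*v,.133]); q=proj('wrist',p); cv2.circle(im,tuple(int(x) for x in q),2,(255,0,255),-1); print(q)
for z in (.139,.184): 
  q=proj('wrist',[.6583,-.0836,z]); cv2.circle(im,tuple(int(x) for x in q),2,(255,255,0),-1)
cv2.imwrite('pics/w2.png',im)
E
```

```text
t 3.92 tcp [ 0.6586 -0.0758  0.2627] toolx ang -178.13 tilt [0.0021 0.0008] shift [ 0.0006 -0.0078  0.0127] F [ 1.  -0.3  0.3] w 0.047
turn units 0.019367189903258957
[[ 198  160   97   67 3901]]
[292.85313185 226.48971106]
[294.12936428 161.96450641]
[201.64741177 226.22230467]
[196.37824942 161.65347814]
```

View pics/w2.png

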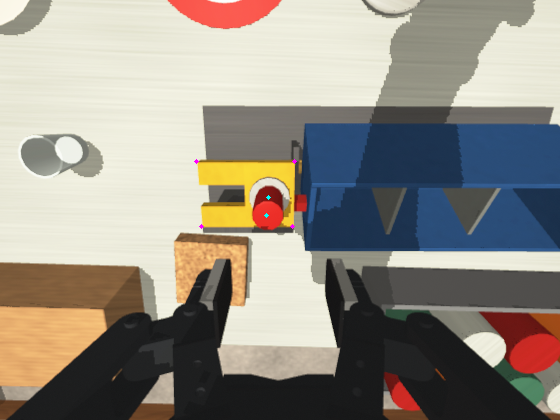

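The plate model overlays within about 1 mm, with the handle top at (267,215). Next I descend, grip the pin and lift it.

Emit:
apply_moves --pt "0 0 0 0 -0.007 0 0.1" --pt "0 0 0 0 0 0.028 0.1" --pt "0 0 0 0 0 0.028 0.1" --pt "0 0 0 0 0 0.028 0.1" --pt "0 0 0 0 0 0.028 0.1" --pt "0 0 0 0 0 0 0.1" --pt "0 0 0 0 0 0 -1" --pt "0 0 0 0 0 0 -1" --grip_force 50

```text
clock: 4.58
tcp_pos: [0.6595, -0.0849, 0.1513]
orientation: [-0.047, 3.139, -0.0]
contact_force: [0.5, -1.5, -0.8]
grip_width: 0.0236
gripper_force: 5.3
```

Emit:
apply_moves --pt "0 0 0 0 0 0 -1" --pt "0 0 0 0 0 0 -1" --pt "0 0 0 0 0 0 -1" --pt "0 0 0 0 0 0 -1" --pt "0 0 0 0 0 -0.01 -1" --pt "0 0 0 0 0 -0.015 -1" --pt "0 0 0 0 0 -0.015 -1" --pt "0 0 0 0 0 0 -1"

```text
clock: 5.25
tcp_pos: [0.6601, -0.085, 0.1929]
orientation: [-0.047, 3.136, -0.0]
contact_force: [-0.1, -0.1, -1.5]
grip_width: 0.0225
gripper_force: 49.2
```

```bash
python3 - <<'E'
from h import *
delta([.6583,-.083,.15],181.75)
E
```

```text
t 5.25 tcp [ 0.6601 -0.085   0.1929] toolx ang -178.29 tilt [ 0.0051 -0.0002] shift [0.002  0.002  0.0428] F [-0.1 -0.1 -1.5] w 0.0225
turn units -0.006211611541327026
```

Emit:
apply_moves --pt "0 0 0 0 0 -0.02 -1" --pt "0 0 0 0 0 -0.025 -1" --pt "0 0 0 0 0 -0.02 -1" --pt "0 0 0 0 0 0 -1" --pt "0 0 0 0 -0.015 0 -1" --pt "0 0 0 0 -0.02 0 -1" --pt "0 0 0 0 0 0 -1" --pt "0 0 0 0 0 0 -1"

```text
clock: 5.92
tcp_pos: [0.6579, -0.1225, 0.2524]
orientation: [0.041, -3.138, 0.002]
contact_force: [-0.1, 0.5, -2.5]
grip_width: 0.0227
gripper_force: 49.5
```

```bash
python3 - <<'E'
from h import *
im=grab_frame('wrist')
delta([.6606,-.1193,.151],181.75)
cv2.imwrite('pics/w3.png',cv2.resize(im[120:330,160:400],None,fx=3,fy=2.8))
E
```

```text
t 5.97 tcp [ 0.6583 -0.1208  0.2524] toolx ang -178.39 tilt [-0.0029  0.    ] shift [-0.0026  0.0014  0.1014] F [ 0.2  0.7 -1.6] w 0.0227
turn units -0.023979954460173758
```

View pics/w3.png

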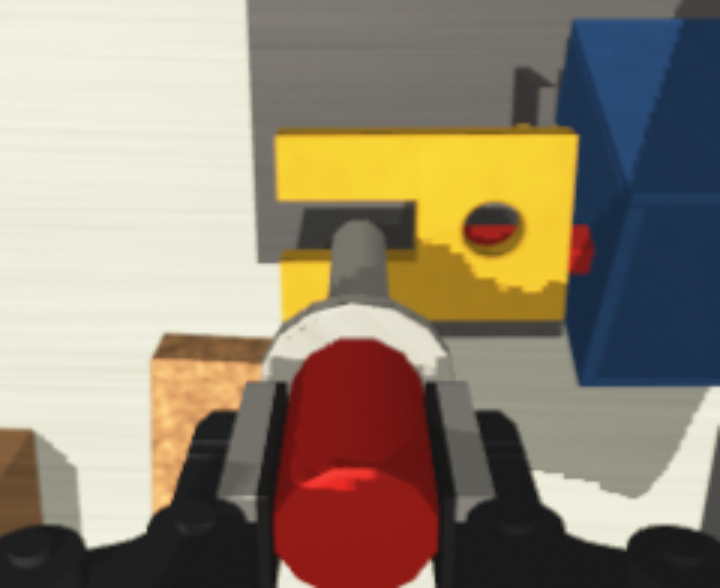

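The pin is out, with its tip at crop (360,230) over the notch slot. I'll nudge it by +2 mm in x and begin lowering.

Emit:
apply_moves --pt "0 0 0 -0.002 0 0 -1" --pt "0 0 0 0 0 0 -1" --pt "0 0 0 0 0 0.01 -1" --pt "0 0 0 0 0 0.01 -1" --pt "0 0 0 0 0 0.01 -1" --pt "0 0 0 0 0 0.01 -1" --pt "0 0 0 0 0 0 -1" --pt "0 0 0 0 0 0 -1"

```text
clock: 6.63
tcp_pos: [0.6608, -0.1193, 0.213]
orientation: [0.047, -3.139, -0.0]
contact_force: [-0.1, 0.6, -1.8]
grip_width: 0.0227
gripper_force: 49.5
```

```bash
python3 - <<'E'
from h import *
delta([.6606,-.1193,.151],181.75)
im=grab_frame('wrist')
cv2.imwrite('pics/w4.png',cv2.resize(im[120:330,160:400],None,fx=3,fy=2.8))
E
```

```text
t 6.63 tcp [ 0.6608 -0.1193  0.213 ] toolx ang -178.27 tilt [-0.0022  0.0001] shift [0.0001 0.     0.062 ] F [-0.1  0.6 -1.8] w 0.0227
turn units -0.003859804975775205
```

View pics/w4.png

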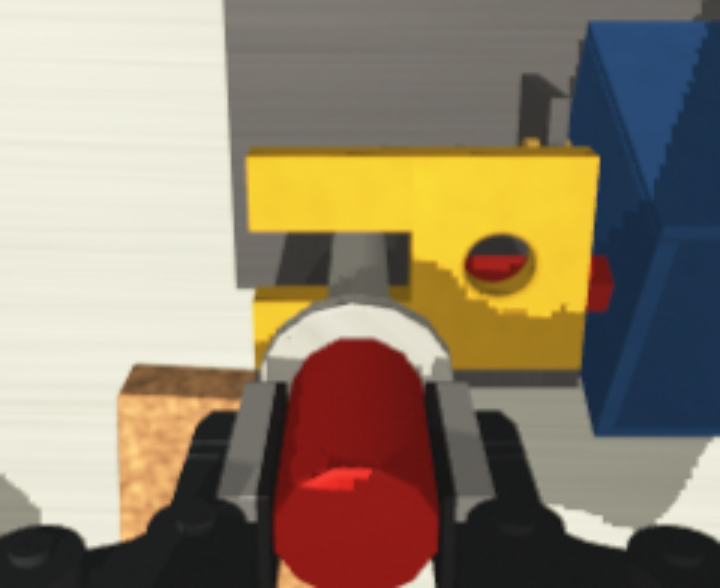

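The shank is inside the slot, at crop (360,260), with no contact force. I'll lower it to the plate.

Emit:
apply_moves --pt "0 0 0 0 0 0.012 -1" --pt "0 0 0 0 0 0.014 -1" --pt "0 0 0 0 0 0.014 -1" --pt "0 0 0 0 0 0.012 -1" --pt "0 0 0 0 0 0.006 -1" --pt "0 0 0 0 0 0.003 -1" --pt "0 0 0 0 0 0 -1" --pt "0 0 0 0 0 0 -1"

```text
clock: 7.35
tcp_pos: [0.6619, -0.1197, 0.1538]
orientation: [-0.047, 3.14, -0.0]
contact_force: [0.6, 0.0, -1.9]
grip_width: 0.0225
gripper_force: 49.5
```

```bash
python3 - <<'E'
from h import *
delta([.6606,-.1193,.151],181.75)
E
```

```text
t 7.35 tcp [ 0.6619 -0.1197  0.1538] toolx ang -178.28 tilt [ 0.0009 -0.0002] shift [0.0012 0.0004 0.0028] F [ 0.6  0.  -1.9] w 0.0225
turn units -0.005471218077919578
```

Emit:
apply_moves --pt "0 0 0 0.001 0 0.002 -1" --pt "0 0 0 0 0 0 -1" --pt "0 0 0 0 0 0 0.1" --pt "0 0 0 0 0 0 0.1" --pt "0 0 0 0 0 0 0.1" --pt "0 0 0 0 0 -0.02 0.1" --pt "0 0 0 0 0 -0.03 0.1" --pt "0 0 0 0 0 -0.035 0.1"

```text
clock: 8.02
tcp_pos: [0.6593, -0.1193, 0.2357]
orientation: [0.047, -3.138, -0.0]
contact_force: [1.6, 0.1, -0.4]
grip_width: 0.047
gripper_force: 0.0
```

Emit:
apply_moves --pt "0 0 0 0 0 -0.03 0.1" --pt "0 0 0 0.01 0.04 0 -1" --pt "0 0 0 0.01 0.04 0 -1" --pt "0 0 0 0.01 0.04 0 -1" --pt "0 0 0 0.01 0.04 0 -1" --pt "0 0 0 0.01 0 0 -1" --pt "0 0 0 0 0 0 -1" --pt "0 0 0 0 0 0 -1"

```text
clock: 8.68
tcp_pos: [0.6056, 0.0389, 0.2668]
orientation: [-0.049, 3.14, -0.0]
contact_force: [0.1, -0.6, -0.5]
grip_width: -0.0002
gripper_force: 0.0
```

```bash
python3 - <<'E'
from h import *
delta([.66,.07,.3],181.75)
im=grab_frame('wrist')
cv2.imwrite('pics/w5.png',im)
E
```

```text
t 8.68 tcp [0.6056 0.0389 0.2668] toolx ang -178.23 tilt [ 0.0009 -0.    ] shift [-0.0553  0.0294 -0.0331] F [ 0.1 -0.6 -0.5] w -0.0002
turn units 0.003736614014504388
```

View pics/w5.png

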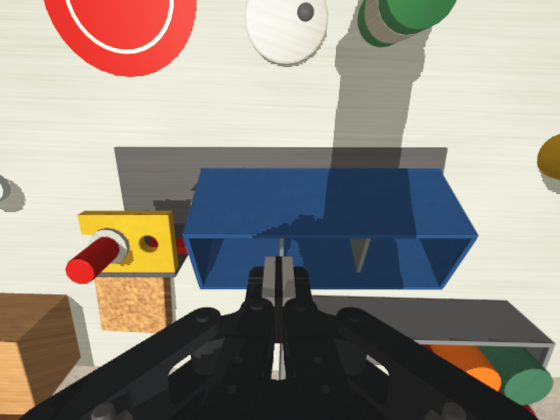

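The pin hangs in the notch, with its collar at (108,245). The bin's front rim runs from (188,236) to (477,236). I'll locate the rim and the cells from that.

```bash
python3 - <<'E'
from h import *
for p in ((188,236.5),(477,236.5)): print('front rim',atz('wrist',p,.141))
for p in ((202,289),(449,288)): print('back rim',atz('wrist',p,.101))
for p in ((115,148),(446,148)): print('base front',atz('wrist',p,.006))
for p in ((202,169),(441,169)): print('bin front bottom',atz('wrist',p,.055))
for p in ((283,250),(365,250)): print('div',atz('wrist',p,.115))
E
```

```text
front rim [ 0.64611109 -0.04333643  0.141     ]
front rim [0.63812046 0.22177634 0.141     ]
back rim [ 0.72867511 -0.0435413   0.101     ]
back rim [0.71898754 0.2328824  0.101     ]
base front [ 0.58947315 -0.16746941  0.006     ]
base front [0.5770675  0.24810913 0.006     ]
bin front bottom [ 0.60201519 -0.04783346  0.055     ]
bin front bottom [0.59395966 0.22144474 0.055     ]
div [0.6703485  0.04513961 0.115     ]
div [0.66781881 0.12893247 0.115     ]
```

Emit:
apply_moves --pt "0 0 0 -0.024 0.017 0 -1" --pt "0 0 0 -0.024 0.016 0 -1" --pt "0 0 0 -0.023 0.016 0 -1" --pt "0 0 0 0 0 0.035 -1" --pt "0 0 0 0 0 0.035 -1" --pt "0 0 0 0 0 0.035 -1" --pt "0 0 0 0 0 0.035 -1" --pt "0 0 0 0 0 0.02 -1"

```text
clock: 9.4
tcp_pos: [0.6739, 0.0876, 0.102]
orientation: [0.043, -3.137, 0.003]
contact_force: [-0.5, 0.4, -0.2]
grip_width: 0.0002
gripper_force: 0.0
```

Emit:
apply_moves --pt "0 0 0 0 0 0 -1" --pt "0 0 0 0 0 0 -1" --pt "0 0 0 0.004 0 0 -1" --pt "0 0 0 0.004 0 0 -1" --pt "0 0 0 0.004 0 0 -1" --pt "0 0 0 0.004 0 0 -1" --pt "0 0 0 0.004 0 0 -1" --pt "0 0 0 0 0 0 -1"

```text
clock: 10.07
tcp_pos: [0.655, 0.0896, 0.1072]
orientation: [-0.048, 3.14, 0.001]
contact_force: [1.0, 1.0, -0.0]
grip_width: 0.0005
gripper_force: 0.0
```

Emit:
apply_moves --pt "0 0 0 0.005 0 0 -1" --pt "0 0 0 0.005 0 0 -1" --pt "0 0 0 0.004 0 0 -1" --pt "0 0 0 0.004 0 0 -1" --pt "0 0 0 0.004 0 0 -1" --pt "0 0 0 0.004 0 0 -1" --pt "0 0 0 0.003 0 0 -1" --pt "0 0 0 0 0 0 -1"

```text
clock: 10.73
tcp_pos: [0.6276, 0.0887, 0.1066]
orientation: [-0.047, 3.137, 0.0]
contact_force: [4.7, -0.4, -2.9]
grip_width: 0.0001
gripper_force: 2.6
```

```bash
python3 - <<'E'
from h import *
delta([.617,.09,.105],181.75)
E
```

```text
t 10.73 tcp [0.6276 0.0887 0.1066] toolx ang -178.27 tilt [0.0039 0.0003] shift [0.0105 0.0016 0.0016] F [ 4.7 -0.4 -2.9] w 0.0001
turn units -0.003909632418659233
```

Contact made. I'll keep pulling gently.

Emit:
apply_moves --pt "0 0 0 0.003 0 0 -1" --pt "0 0 0 0.003 0 0 -1" --pt "0 0 0 0.003 0 0 -1" --pt "0 0 0 0.002 0 0 -1" --pt "0 0 0 0 0 0 -1" --pt "0 0 0 0 0 0 -1" --pt "0 0 0 0 0 0 -1" --pt "0 0 0 0 0 0 -1"

```text
clock: 11.4
tcp_pos: [0.6173, 0.0883, 0.1067]
orientation: [-0.047, 3.136, 0.0]
contact_force: [6.5, -0.1, -4.5]
grip_width: -0.0001
gripper_force: 3.4
```

```bash
python3 - <<'E'
from h import *
delta([.617,.09,.105],181.75)
im=grab_frame('wrist')
cv2.imwrite('pics/w6.png',im)
E
```

```text
t 11.4 tcp [0.6173 0.0883 0.1067] toolx ang -178.28 tilt [0.0048 0.0003] shift [0.0003 0.0017 0.0017] F [ 6.5 -0.1 -4.5] w -0.0001
turn units -0.00436362236196904
```

View pics/w6.png

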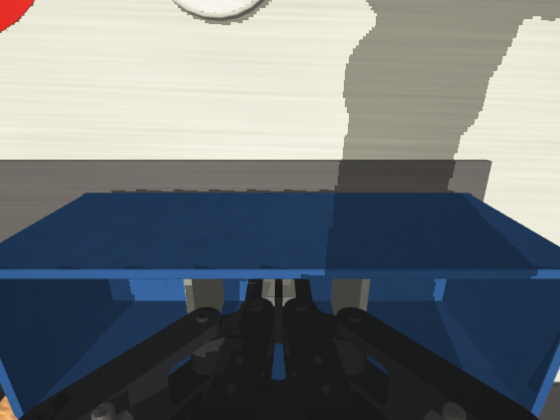

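The wall is held at row 270. I'm pulling on until the stop shows in the force.

Emit:
apply_moves --pt "0 0 0 0.002 0 0 -1" --pt "0 0 0 0.002 0 0 -1" --pt "0 0 0 0.002 0 0 -1" --pt "0 0 0 0 0 0 -1" --pt "0 0 0 0 0 0 -1" --pt "0 0 0 0 0 0 -1" --pt "0 0 0 0 0 0 -1" --pt "0 0 0 0 0 0 -1"

```text
clock: 12.12
tcp_pos: [0.6144, 0.0883, 0.1074]
orientation: [-0.047, 3.13, 0.001]
contact_force: [14.9, 0.9, -10.0]
grip_width: 0.0001
gripper_force: 7.3
```

```bash
python3 - <<'E'
from h import *
im=grab_frame('wrist')
delta([.617,.09,.105],181.75)
b=im[:,430].astype(int)[185:300]; print(b[::3].tolist())
cv2.imwrite('pics/w7.png',im)
for x in (.6,.605,.61,.615): print(x,proj('wrist',[x,.09,.13]),proj('wrist',[x-.0,.09,.03]))
E
```

```text
t 12.17 tcp [0.6143 0.0882 0.1074] toolx ang -178.29 tilt [0.0111 0.0006] shift [-0.0027  0.0017  0.0024] F [ 14.9  -0.2 -10.2] w -0.0
turn units -0.006318736875376392
[[64, 68, 70], [65, 68, 72], [64, 67, 69], [64, 68, 70], [70, 45, 26], [70, 45, 26], [71, 47, 27], [70, 45, 26], [70, 45, 26], [69, 45, 26], [70, 45, 27], [70, 45, 27], [69, 45, 26], [69, 46, 26], [68, 45, 25], [69, 45, 26], [69, 45, 26], [69, 45, 26], [70, 45, 27], [69, 45, 26], [70, 45, 27], [68, 45, 25], [67, 44, 24], [68, 44, 26], [67, 44, 25], [68, 44, 25], [68, 44, 25], [77, 50, 28], [96, 62, 35], [97, 61, 34], [94, 59, 33], [89, 59, 32], [89, 58, 32], [90, 59, 33], [89, 58, 31], [91, 59, 34], [91, 58, 33], [90, 58, 32], [90, 58, 32]]
0.6 [281.95999196 270.31711408] [280.46713425 197.56981648]
0.605 [281.55934029 280.47230689] [280.24027826 204.12314932]
0.61 [281.16838072 290.38183687] [280.01669422 210.58196356]
0.615 [280.78676578 300.05451167] [279.79631183 216.94828941]
```

The front wall's top and bottom edges both map to x≈0.60, so it is vertical, and the force has risen, so the bin is on its stop. I'll withdraw and go over the nearer bottle.

Emit:
apply_moves --pt "0 0 0 -0.01 0 0 -1" --pt "0 0 0 -0.01 0 0 -1" --pt "0 0 0 0 0 -0.03 -1" --pt "0 0 0 0 0 -0.04 -1" --pt "0 0 0 0 0 -0.04 -1" --pt "0 0 0 0 0 -0.04 0.4" --pt "0 0 0 0 0 -0.04 0.4" --pt "0 0 0 0.036 0.013 0 0.4"

```text
clock: 12.83
tcp_pos: [0.6015, 0.0983, 0.3059]
orientation: [-0.039, 3.124, 0.002]
contact_force: [0.7, -0.3, 1.4]
grip_width: 0.0358
gripper_force: 0.0
```

Emit:
apply_moves --pt "0 0 0 0.036 0.013 0 0.4" --pt "0 0 0 0.036 0.013 0 0.4" --pt "0 0 0 0.036 0.013 0 0.4" --pt "0 0 0 0.036 0.013 0 0.4" --pt "0 0 0 0.01 0.003 0 0.4" --pt "0 0 0 0 0 0 0.4" --pt "0 0 0 0 0 0 0.4" --pt "0 0 0 0 0 0 0.4"

```text
clock: 13.5
tcp_pos: [0.4385, 0.1504, 0.2966]
orientation: [-0.045, 3.141, -0.0]
contact_force: [0.4, -0.2, -0.2]
grip_width: 0.0599
gripper_force: 0.0
```

```bash
python3 - <<'E'
from h import *
im=grab_frame('wrist')
delta([.4365,.151,.29],181.75)
q=proj('wrist',[.4365,.151,.19]); print(q); cv2.circle(im,tuple(int(x) for x in q),3,(255,0,255),-1)
cv2.imwrite('pics/w8.png',im)
t=grab_frame('top'); cv2.imwrite('pics/t1.png',t)
H,S,V=cv2.split(cv2.cvtColor(im,cv2.COLOR_BGR2HSV))
for s in silhouettes('bottle_1','wrist')[:2]: print(s['p'],s['extent'])
E
```

```text
t 13.55 tcp [0.4386 0.1502 0.2964] toolx ang -178.38 tilt [ 0.0005 -0.0003] shift [0.0021 0.0008 0.0064] F [ 0.8 -0.9 -0.2] w 0.0596
turn units -0.022278043036484025
[278.63140687 202.09716395]
0.78 [495.4, 185.3, 129.1, 80.4]
0.66 [279.6, 176.8, 56.1, 83.5]
```

View pics/w8.png

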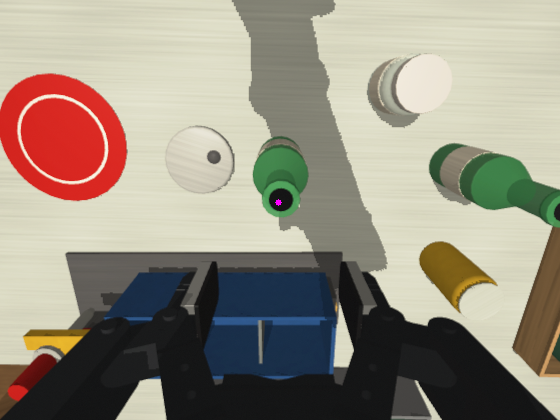

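The bottle mouth is at (281,200), about 2 px from the prediction. Descending onto the neck.

Emit:
apply_moves --pt "0 0 0 0.003 0.002 0.02 0.4" --pt "0 0 0 0 0 0.033 0.4" --pt "0 0 0 0 0 0.035 0.4" --pt "0 0 0 0 0 0.035 0.4" --pt "0 0 0 0 0 0.03 0.4" --pt "0 0 0 0 0 0 0.4" --pt "0 0 0 0 0 0 -1" --pt "0 0 0 0 0 0 -1" --grip_force 50

```text
clock: 14.32
tcp_pos: [0.4355, 0.1529, 0.1446]
orientation: [-0.046, 3.14, 0.001]
contact_force: [-0.3, 0.5, 0.5]
grip_width: 0.0366
gripper_force: 0.0
```

Emit:
apply_moves --pt "0 0 0 0 0 0 -1" --pt "0 0 0 0 0 0 -1" --pt "0 0 0 0 0 0 -1" --pt "0 0 0 0 0 -0.01 -1" --pt "0 0 0 0 0 -0.03 -1" --pt "0 0 0 0 0 -0.04 -1" --pt "0 0 0 0 0 -0.04 -1" --pt "0 0 0 0 0 -0.03 -1"

```text
clock: 14.98
tcp_pos: [0.4345, 0.1527, 0.2975]
orientation: [-0.047, 3.138, 0.003]
contact_force: [0.6, 0.4, -1.7]
grip_width: 0.0274
gripper_force: 101.7
```

```bash
python3 - <<'E'
from h import *
delta([.6497,.001,.3],181.75)
E
```

```text
t 14.98 tcp [0.4345 0.1527 0.2975] toolx ang -178.3 tilt [0.0029 0.0017] shift [-0.2106 -0.158  -0.0022] F [ 0.6  0.4 -1.7] w 0.0274
turn units -0.00815509614938037
```

Emit:
apply_moves --pt "0 0 0 0 0 -0.02 -1" --pt "0 0 0 -0.03 -0.022 0 -1" --pt "0 0 0 -0.03 -0.023 0 -1" --pt "0 0 0 -0.03 -0.023 0 -1" --pt "0 0 0 -0.03 -0.023 0 -1" --pt "0 0 0 -0.03 -0.023 0 -1" --pt "0 0 0 -0.03 -0.022 0 -1" --pt "0 0 0 -0.03 -0.022 0 -1"

```text
clock: 15.65
tcp_pos: [0.6497, 0.0001, 0.3143]
orientation: [-0.048, 3.141, 0.0]
contact_force: [0.7, 0.7, -2.3]
grip_width: 0.0278
gripper_force: 75.3
```

Emit:
apply_moves --pt "0 0 0 0 0 0 -1" --pt "0 0 0 0 0 0 -1" --pt "0 0 0 0 0 0 -1" --pt "0 0 0 0 0 0 -1" --pt "0 0 0 0 0 0 -1" --pt "0 0 0 0 0 0 -1" --pt "0 0 0 0 0 0 -1" --pt "0 0 0 0 0 0 -1"

```text
clock: 16.32
tcp_pos: [0.6485, 0.0017, 0.3136]
orientation: [-0.048, 3.141, 0.001]
contact_force: [0.2, 0.5, -2.7]
grip_width: 0.0271
gripper_force: 68.6
```

```bash
python3 - <<'E'
from h import *
im=grab_frame('wrist'); s=grab_frame('scene')
delta([.6497,.001,.181],181.75)
c=np.zeros((420,1120,3),np.uint8); c[:,:560]=im; c[:,560:]=s
cv2.imwrite('pics/c9.png',cv2.resize(c,(800,300),interpolation=cv2.INTER_AREA))
for y in (-.0885-.045,-.0885+.045):pass
E
```

```text
t 16.42 tcp [0.6487 0.0014 0.3135] toolx ang -178.26 tilt [0.0002 0.0002] shift [-0.001  -0.0004  0.1325] F [-0.3  0.1 -2. ] w 0.0275
turn units -0.0020585509246302536
```

View pics/c9.png

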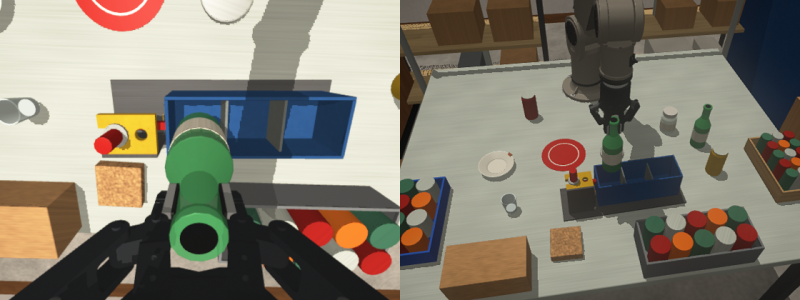

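The bottle hangs upright over cell 1. In the wrist half the bin's outer front rim runs from (163,97) to (355,97). I'll check the cell centre before lowering.

```bash
python3 - <<'E'
from h import *
for p in ((163,96.5),(356,97),(226,103),(285,103),(345,157)): print(atz('wrist',np.array(p)*1.4,.13 if p[0] not in(226,285) else .11))
E
```

```text
[ 0.6028336  -0.04969311  0.13      ]
[0.59511439 0.22105592 0.13      ]
[0.61182497 0.04172873 0.11      ]
[0.60907229 0.1303318  0.11      ]
[0.68531768 0.22732963 0.13      ]
```

Emit:
apply_moves --pt "0 0 0 0 -0.003 0 -1" --pt "0 0 0 0 0 0 -1" --pt "0 0 0 0 0 0.03 -1" --pt "0 0 0 0 0 0.03 -1" --pt "0 0 0 0 0 0.03 -1" --pt "0 0 0 0 0 0.025 -1" --pt "0 0 0 0 0 0.01 -1" --pt "0 0 0 0 0 0.004 -1"

```text
clock: 17.08
tcp_pos: [0.6477, -0.0019, 0.1822]
orientation: [0.047, -3.137, 0.001]
contact_force: [-1.1, -0.2, -1.2]
grip_width: 0.027
gripper_force: 68.6
```

Emit:
apply_moves --pt "0 0 0 0 0 0.002 -1" --pt "0 0 0 0 0 0.002 -1" --pt "0 0 0 0 0 0 -1" --pt "0 0 0 0 0 0 -1" --pt "0 0 0 0 0 0 -1" --pt "0 0 0 0 0 0 -1" --pt "0 0 0 0 0 0 -1" --pt "0 0 0 0 0 0 -1"

```text
clock: 17.75
tcp_pos: [0.649, -0.0018, 0.1806]
orientation: [-0.047, 3.141, 0.0]
contact_force: [0.5, 0.1, -1.6]
grip_width: 0.0274
gripper_force: 68.6
```

```bash
python3 - <<'E'
from h import *
delta([.6487,-.0018,.1796],181.75)
E
```

```text
t 17.75 tcp [ 0.649  -0.0018  0.1806] toolx ang -178.28 tilt [0.0004 0.0001] shift [ 0.0003 -0.      0.001 ] F [ 0.5  0.1 -1.6] w 0.0274
turn units -0.0042157942460410896
```

Emit:
apply_moves --pt "0 0 0 0 0 0.002 -1" --pt "0 0 0 0 0 0 -1" --pt "0 0 0 0 0 0 0.2" --pt "0 0 0 0 0 0 0.2" --pt "0 0 0 0 0 0 0.2" --pt "0 0 0 0 0 -0.015 0.2" --pt "0 0 0 0 0 -0.035 0.2" --pt "0 0 0 0 0 -0.04 0.4"

```text
clock: 18.42
tcp_pos: [0.6469, -0.0016, 0.2664]
orientation: [0.047, -3.135, 0.001]
contact_force: [0.6, 0.8, -1.7]
grip_width: 0.0594
gripper_force: 1.3
```

Emit:
apply_moves --pt "0 0 0 0 0 -0.04 0.4" --pt "0 0 0 0.018 0.036 0 0.4" --pt "0 0 0 0.018 0.036 0 0.4" --pt "0 0 0 0.018 0.036 0 0.4" --pt "0 0 0 0.018 0.036 0 0.4" --pt "0 0 0 0.018 0.036 0 0.4" --pt "0 0 0 0.018 0.036 0 0.4" --pt "0 0 0 0.018 0.036 0 0.4"

```text
clock: 19.08
tcp_pos: [0.5143, 0.2477, 0.3087]
orientation: [-0.047, 3.14, 0.001]
contact_force: [0.3, 0.6, -1.1]
grip_width: 0.0603
gripper_force: 0.0
```

Emit:
apply_moves --pt "0 0 0 0.018 0.036 0 0.4" --pt "0 0 0 0.018 0.036 0 0.4" --pt "0 0 0 0.018 0.036 0 0.4" --pt "0 0 0 0.017 0.034 0 0.4" --pt "0 0 0 0 0 0 0.4" --pt "0 0 0 0 0 0 0.4" --pt "0 0 0 0 0 0 0.4" --pt "0 0 0 0 0 0 0.4"

```text
clock: 19.75
tcp_pos: [0.4414, 0.3844, 0.3084]
orientation: [-0.043, 3.141, -0.001]
contact_force: [-0.1, -0.5, -0.3]
grip_width: 0.0597
gripper_force: 0.0
```

```bash
python3 - <<'E'
from h import *
im=grab_frame('wrist');s=grab_frame('scene')
delta([.440,.386,.143],181.75)
q=proj('wrist',[.44,.386,.19]); print(q); cv2.circle(im,tuple(int(x) for x in q),2,(255,0,255),-1)
c=np.zeros((420,800,3),np.uint8); c[:,:400]=cv2.resize(im[100:310,180:380],(400,420)); c[:,400:]=cv2.resize(s[160:370,200:400],(400,420))
cv2.imwrite('pics/c10.png',c)
E
```

```text
t 19.85 tcp [0.4413 0.3845 0.3085] toolx ang -178.45 tilt [ 0.0005 -0.0002] shift [0.0014 0.0016 0.1655] F [-0.1 -0.6 -0.2] w 0.06
turn units -0.03407170679645333
[279.47297228 198.55237554]
```

View pics/c10.png

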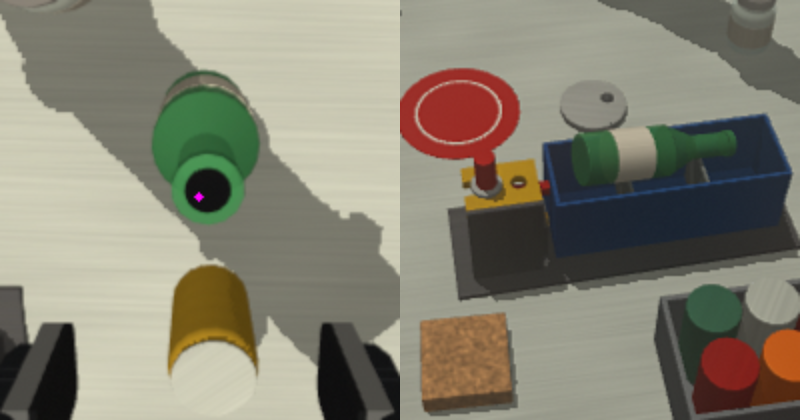

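Bottle B's mouth is at crop (208,190), near the mark. Bottle A was dragged on release: in the scene half it lies along the bin over the dividers, base at (580,160) and neck tip at (735,143). I'll measure how it lies before mending that.

```bash
python3 - <<'E'
from h import *
np.set_printoptions(precision=3,suppress=True)
t=grab_frame('top'); s=grab_frame('scene'); cv2.imwrite('pics/t2.png',t); cv2.imwrite('pics/s2.png',s)
sil={}
for cam in('top','scene'):
    for d in silhouettes('bottle_1',cam):
        print(cam,round(d['p'],2),np.round(d['extent'],1))
        e=d['extent']
        if d['p']>.3 and e[2]>e[3]*1.4 :
            p=np.argwhere(d['mask'])[:,::-1].astype(np.float32); m=p.mean(0); w,v=np.linalg.eigh(np.cov((p-m).T)); ax=v[:,1]; pr=(p-m)@ax
            perp=(p-m)@v[:,0]
            for lo,hi in ((pr.min(),pr.min()+3),(pr.max()-3,pr.max())):
                q=p[(pr>=lo)&(pr<=hi)]; c=q.mean(0); wid=np.ptp(perp[(pr>=lo)&(pr<=hi)])
                print('  end',c,'wid px',wid,[atz(cam,c,z)[:2] for z in(.12,.14,.16)])
E
python3 - <<'E'
import cv2,numpy as np
a=cv2.imread('pics/t2.png')[140:205,190:345];b=cv2.imread('pics/s2.png')[210:300,240:400]
c=np.vstack([cv2.resize(a,(800,300),interpolation=2),cv2.resize(b,(800,300),interpolation=2)]);cv2.imwrite('pics/c11.png',c)
E
```

```text
top 0.85 [255.6 172.2  64.5  25.2]
  end [287.228 166.877] wid px 20.223721838021817 [array([ 0.659, -0.012]), array([ 0.655, -0.012]), array([ 0.651, -0.012])]
  end [222.75  175.964] wid px 10.038492439702477 [array([0.627, 0.171]), array([0.623, 0.168]), array([0.62 , 0.166])]
top 0.83 [146.3 241.1  31.6  22.2]
  end [160.548 240.452] wid px 11.17731546977356 [array([0.438, 0.338]), array([0.437, 0.333]), array([0.437, 0.328])]
  end [132.786 242.357] wid px 5.09477556363457 [array([0.43 , 0.415]), array([0.43 , 0.409]), array([0.43 , 0.403])]
scene 0.84 [328.1 238.5  84.9  30.4]
  end [366.455 231.091] wid px 12.030068456757562 [array([0.628, 0.176]), array([0.645, 0.169]), array([0.661, 0.161])]
  end [287.596 240.667] wid px 23.194735817228146 [array([ 0.631, -0.012]), array([ 0.647, -0.015]), array([ 0.663, -0.018])]
scene 0.7 [422.3 177.1  32.2  64.2]
```

View pics/c11.png

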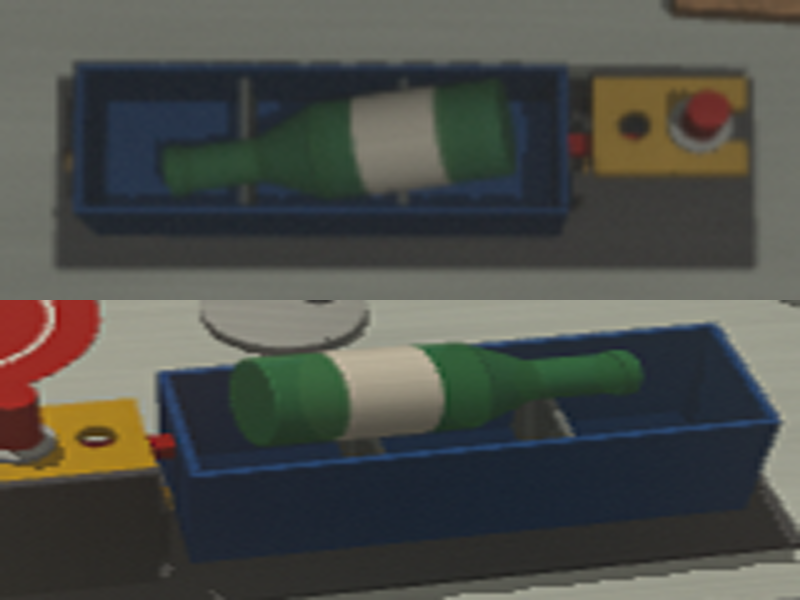

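A rests on the dividers, with its base at about (0.653,-0.013,0.148) and its tip at (0.627,0.172,0.121). Pressing the base end down should lever it about the first divider into cell 1, so I'll go there with closed fingers.

Emit:
apply_moves --pt "0 0 0 -0.018 -0.036 0 -1" --pt "0 0 0 -0.018 -0.036 0 -1" --pt "0 0 0 -0.018 -0.036 0 -1" --pt "0 0 0 -0.018 -0.036 0 -1" --pt "0 0 0 -0.018 -0.036 0 -1" --pt "0 0 0 -0.018 -0.036 0 -1" --pt "0 0 0 -0.018 -0.036 0 -1" --pt "0 0 0 -0.018 -0.036 0 -1"

```text
clock: 20.72
tcp_pos: [0.5934, 0.1004, 0.3085]
orientation: [-0.047, 3.141, 0.0]
contact_force: [1.3, 0.8, 0.2]
grip_width: -0.0002
gripper_force: 0.0
```

Emit:
apply_moves --pt "0 0 0 -0.018 -0.036 0 -1" --pt "0 0 0 -0.018 -0.036 0 -1" --pt "0 0 0 -0.018 -0.036 0 -1" --pt "0 0 0 0 0 0.03 -1" --pt "0 0 0 0 0 0.03 -1" --pt "0 0 0 0 0 0.03 -1" --pt "0 0 0 0 0 0.02 -1" --pt "0 0 0 0 0 0 -1"

```text
clock: 21.38
tcp_pos: [0.6469, -0.0039, 0.1933]
orientation: [0.047, -3.133, 0.001]
contact_force: [-1.0, -0.6, 0.1]
grip_width: 0.0
gripper_force: 0.0
```

```bash
python3 - <<'E'
from h import *
delta([.652,-.006,.145],181.75)
E
```

```text
t 21.38 tcp [ 0.6469 -0.0039  0.1933] toolx ang -178.29 tilt [-0.0085 -0.0007] shift [-0.0055 -0.0023  0.0483] F [-1.  -0.6  0.1] w 0.0
turn units -0.006348881754092872
```

Emit:
apply_moves --pt "0 0 0 -0.003 -0.003 0.006 -1" --pt "0 0 0 0 0 0.006 -1" --pt "0 0 0 0 0 0.006 -1" --pt "0 0 0 0 0 0.006 -1" --pt "0 0 0 0 0 0.006 -1" --pt "0 0 0 0 0 0.006 -1" --pt "0 0 0 0 0 0 -1" --pt "0 0 0 0 0 0 -1"

```text
clock: 22.05
tcp_pos: [0.6541, -0.009, 0.1634]
orientation: [-0.044, 3.138, -0.003]
contact_force: [0.5, -3.7, 5.5]
grip_width: -0.0003
gripper_force: 3.2
```

```bash
cat >> h.py <<'E'
def bott(cams=('scene','top')):
    for cam in cams:
        grab_frame(cam)
        for d in silhouettes('bottle_1',cam):
            if d['p']<.3: continue
            p=np.argwhere(d['mask'])[:,::-1].astype(np.float32); m=p.mean(0); w,v=np.linalg.eigh(np.cov((p-m).T)); ax=v[:,1]; pr=(p-m)@ax; perp=(p-m)@v[:,0]
            out=[]
            for lo,hi in ((pr.min(),pr.min()+3),(pr.max()-3,pr.max())):
                k=(pr>=lo)&(pr<=hi); out.append((np.round(p[k].mean(0),1).tolist(),round(float(np.ptp(perp[k])),1)))
            print(cam,round(d['p'],2),len(p),np.round(d['extent'],1).tolist(),out)
E
python3 - <<'E'
from h import *
delta([.652,-.006,.145],181.75)
bott()
E
```

```text
t 22.05 tcp [ 0.6541 -0.009   0.1634] toolx ang -178.38 tilt [ 0.0029 -0.0021] shift [0.0021 0.0031 0.0184] F [ 0.5 -3.7  5.5] w -0.0003
turn units -0.021581767962193982
scene 0.83 1776 [333.4, 235.0, 83.7, 43.6] [([370.5, 217.6999969482422], 13.0), ([294.29998779296875, 248.10000610351562], 17.1)]
scene 0.68 1167 [422.3, 176.2, 32.8, 66.3] [([432.1000061035156, 146.5], 11.4), ([414.20001220703125, 205.1999969482422], 14.8)]
scene 0.52 5105 [325.5, 252.3, 146.8, 70.3] [([393.29998779296875, 244.5], 17.3), ([259.0, 252.5], 1.3)]
top 0.89 604 [241.1, 171.8, 41.5, 19.9] [([261.70001220703125, 164.6999969482422], 12.2), ([220.5, 175.3000030517578], 8.0)]
top 0.8 488 [146.3, 242.1, 32.8, 19.4] [([160.1999969482422, 242.10000610351562], 12.0), ([132.5, 239.5], 8.0)]
```

Emit:
apply_moves --pt "0 0 0 0 -0.002 0.004 -1" --pt "0 0 0 0 -0.002 0.004 -1" --pt "0 0 0 0 -0.002 0.004 -1" --pt "0 0 0 0 0 0.004 -1" --pt "0 0 0 0 0 0.004 -1" --pt "0 0 0 0 0 0.004 -1" --pt "0 0 0 0 0 0 -1" --pt "0 0 0 0 0 0 -1"

```text
clock: 22.92
tcp_pos: [0.6561, -0.0245, 0.1415]
orientation: [-0.034, 3.133, -0.019]
contact_force: [1.6, -20.1, 11.6]
grip_width: 0.0002
gripper_force: 10.2
```

```bash
python3 - <<'E'
from h import *
delta([.652,-.006,.145],181.75)
bott(('scene',))
E
```

```text
t 22.92 tcp [ 0.6561 -0.0245  0.1415] toolx ang -178.74 tilt [ 0.0081 -0.0119] shift [ 0.0036  0.0185 -0.0038] F [  1.6 -20.1  11.6] w 0.0002
turn units -0.08162576865445696
scene 0.94 1731 [326.2, 229.7, 75.7, 56.6] [([359.3999938964844, 204.89999389648438], 13.0), ([290.70001220703125, 251.6999969482422], 13.6)]
scene 0.78 1086 [422.5, 177.6, 36.4, 60.5] [([432.29998779296875, 147.5], 10.7), ([413.1000061035156, 204.60000610351562], 15.8)]
```

```bash
python3 - <<'E'
from h import *
grab_frame('top')
for d in silhouettes('bottle_1','top'):
    print(d['p'],d['extent'])
for px,xs in (((359.4,204.9),(.62,.63,.64)),((290.7,251.7),(.64,.65,.66))):
    o,d=ray('scene',px)
    for x in xs: print(px,o+d*(x-o[0])/d[0])
bott(('top',))
E
```

```text
0.8 [247.0, 172.4, 41.7, 22.6]
0.6 [145.3, 242.6, 31.8, 24.5]
(359.4, 204.9) [0.62       0.15016712 0.20414973]
(359.4, 204.9) [0.63       0.14607921 0.21504627]
(359.4, 204.9) [0.64       0.1419913  0.22594281]
(290.7, 251.7) [ 0.64       -0.00594237  0.08954013]
(290.7, 251.7) [ 0.65       -0.00787862  0.10242061]
(290.7, 251.7) [ 0.66       -0.00981488  0.11530109]
top 0.8 581 [145.6, 241.4, 37.2, 21.1] [([161.5, 243.89999389648438], 11.2), ([131.39999389648438, 238.3000030517578], 9.2)]
top 0.62 651 [247.0, 172.6, 42.2, 20.1] [([266.79998779296875, 166.5], 13.1), ([226.3000030517578, 172.39999389648438], 10.0)]
```

Bottle A is now tilted about 37°, with its tip near (0.632,0.146,0.215). Pushing the lip towards -y gives a much better lever, so I'll lift off slowly and go round to the +y side.

Emit:
apply_moves --pt "0 0 0 0 0 -0.005 -1" --pt "0 0 0 0 0 -0.007 -1" --pt "0 0 0 0 0 -0.008 -1" --pt "0 0 0 0 0 -0.01 -1" --pt "0 0 0 0 0 -0.01 -1" --pt "0 0 0 0 0 -0.03 -1" --pt "0 0 0 0 0 -0.04 -1" --pt "0 0 0 0 0 -0.04 -1"

```text
clock: 23.88
tcp_pos: [0.6522, -0.0115, 0.2892]
orientation: [0.05, -3.139, -0.001]
contact_force: [0.9, 0.8, 0.6]
grip_width: -0.0
gripper_force: 0.0
```

```bash
python3 - <<'E'
from h import *
delta([.63,.203,.3],181.75)
bott()
E
```

```text
t 23.88 tcp [ 0.6522 -0.0115  0.2892] toolx ang -178.19 tilt [-0.0026  0.0004] shift [ 0.0155  0.2151 -0.0107] F [0.9 0.8 0.6] w -0.0
turn units 0.009748978559779667
scene 0.91 1106 [422.1, 177.2, 30.9, 66.1] [([431.70001220703125, 146.89999389648438], 10.4), ([414.0, 204.89999389648438], 15.5)]
scene 0.57 1708 [334.9, 237.3, 83.9, 31.7] [([372.20001220703125, 229.0], 10.0), ([294.5, 239.8000030517578], 22.2)]
scene 0.34 9428 [311.3, 259.8, 176.8, 94.1] [([394.8999938964844, 255.10000610351562], 44.6), ([227.60000610351562, 288.29998779296875], 44.4)]
top 0.8 562 [146.8, 242.0, 35.7, 23.0] [([160.6999969482422, 242.60000610351562], 13.1), ([131.39999389648438, 238.89999389648438], 10.0)]
top 0.68 728 [241.2, 173.1, 49.3, 28.8] [([264.0, 163.10000610351562], 9.8), ([217.6999969482422, 178.1999969482422], 8.2)]
top 0.37 1471 [236.2, 172.1, 61.7, 40.5] [([264.6000061035156, 155.8000030517578], 4.0), ([205.10000610351562, 171.3000030517578], 35.0)]
```

```bash
python3 - <<'E'
from h import *
print(np.round(telemetry.get_obs()['joints'],3))
for p in ((217.7,178.2),(222.75,176)): print(atz('top',p,.121))
for px in ((372.2,229),): print(atz('scene',px,.121),atz('scene',px,.13))
E
```

```text
[-0.359  0.411  0.393  1.564 -0.167  1.197  1.667]
[0.61964376 0.18476227 0.121     ]
[0.62642691 0.17066675 0.121     ]
[0.62474632 0.19079584 0.121     ] [0.63215174 0.18732001 0.13      ]
```

Emit:
apply_moves --pt "0 0 0 0.003 0.038 0 -1" --pt "0 0 0 0.003 0.038 0 -1" --pt "0 0 0 0.003 0.038 0 -1" --pt "0 0 0 0.003 0.038 0 -1" --pt "0 0 0 0.003 0.038 0 -1" --pt "0 0 0 0.002 0.036 0 -1" --pt "0 0 1 0 0 0 -1" --pt "0 0 1 0 0 0 -1"

```text
clock: 24.75
tcp_pos: [0.6271, 0.2174, 0.2859]
orientation: [-0.277, -3.125, 0.0]
contact_force: [0.4, -1.3, -0.8]
grip_width: 0.0
gripper_force: 0.0
```

Emit:
apply_moves --pt "0 0 1 0 0 0 -1" --pt "0 0 1 0 0 0 -1" --pt "0 0 1 0 0 0 -1" --pt "0 0 1 0 0 0 -1" --pt "0 0 1 0 0 0 -1" --pt "0 0 1 0 0 0 -1" --pt "0 0 1 0 0 0 -1" --pt "0 0 1 0 0 0 -1"

```text
clock: 25.42
tcp_pos: [0.6282, 0.2131, 0.2864]
orientation: [-1.534, -2.739, 0.004]
contact_force: [-0.9, -0.0, -0.1]
grip_width: 0.0001
gripper_force: 0.0
```

Emit:
apply_moves --pt "0 0 1 0 0 0 -1" --pt "0 0 1 0 0 0 -1" --pt "0 0 1 0 0 0 -1" --pt "0 0 1 0 0 0 -1" --pt "0 0 1 0 0 0 -1" --pt "0 0 0 0 0 0 -1" --pt "0 0 0 0 0 0 -1" --pt "0 0 0 0 0 0 -1"

```text
clock: 26.08
tcp_pos: [0.6289, 0.213, 0.2874]
orientation: [-2.183, -2.258, 0.002]
contact_force: [0.1, 0.3, -0.2]
grip_width: 0.0003
gripper_force: 0.0
```

```bash
python3 - <<'E'
from h import *
im=grab_frame('wrist')
delta([.628,.202,.29],91.75)
cv2.imwrite('pics/w12.png',im)
E
```

```text
t 26.13 tcp [0.629  0.2129 0.2877] toolx ang 91.88 tilt [-0.001  -0.0003] shift [-0.0108 -0.0014 -0.0023] F [ 0.4  0.5 -0.4] w 0.0002
turn units 0.02196900197794586
```

View pics/w12.png

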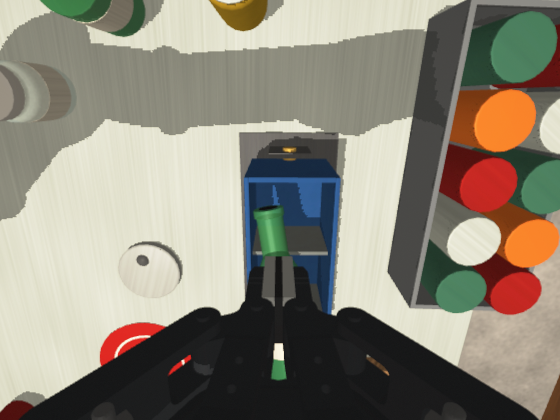

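The view looks along the row. The lip end is at (268,207), and the +y end wall's inner top edge is at row 182.

```bash
python3 - <<'E'
from h import *
print('lip top',atz('wrist',(269,206.5),.135),'lip ctr',atz('wrist',(269,209),.121))
print('wall inner',atz('wrist',(291,182),.13)); print('left inner',atz('wrist',(251,200),.13),'right',atz('wrist',(334,200),.13))
E
```

```text
lip top [0.62081363 0.1956821  0.135     ] lip ctr [0.62060114 0.18813237 0.121     ]
wall inner [0.64140287 0.21976292 0.13      ]
left inner [0.60279072 0.20013994 0.13      ] right [0.68467063 0.20290749 0.13      ]
```

Emit:
apply_moves --pt "0 0 0 -0.007 -0.005 0.03 -1" --pt "0 0 0 0 0 0.035 -1" --pt "0 0 0 0 0 0.035 -1" --pt "0 0 0 0 0 0.03 -1" --pt "0 0 0 0 0 0.014 -1" --pt "0 0 0 0 0 0 -1" --pt "0 0 0 0 0 0 -1" --pt "0 0 0 0 0 0 -1"

```text
clock: 26.8
tcp_pos: [0.6262, 0.2056, 0.1464]
orientation: [2.187, 2.254, 0.005]
contact_force: [-0.0, 1.2, 0.4]
grip_width: -0.0003
gripper_force: 0.0
```

```bash
python3 - <<'E'
from h import *
grab_frame('wrist')
delta([.624,.206,.115],91.75)
E
```

```text
t 26.85 tcp [0.6263 0.2057 0.1467] toolx ang 91.73 tilt [0.0035 0.0014] shift [ 0.0003 -0.0024  0.0317] F [ 0.5 -0.1 -0. ] w 0.0003
turn units -0.003062433264460651
```

Emit:
apply_moves --pt "0 0 0 0 -0.002 0.005 -1" --pt "0 0 0 0 0 0.005 -1" --pt "0 0 0 0 0 0.005 -1" --pt "0 0 0 0 0 0.005 -1" --pt "0 0 0 0 0 0.005 -1" --pt "0 0 0 0 0 0.003 -1" --pt "0 0 0 0 0 0 -1" --pt "0 0 0 0 0 0 -1"

```text
clock: 27.52
tcp_pos: [0.6226, 0.2054, 0.116]
orientation: [-2.188, -2.254, 0.001]
contact_force: [0.0, -0.4, -0.1]
grip_width: 0.0
gripper_force: 0.0
```

```bash
python3 - <<'E'
from h import *
delta([.624,.206,.115],91.75)
bott(('scene',))
E
```

```text
t 27.52 tcp [0.6226 0.2054 0.116 ] toolx ang 91.72 tilt [-0.0004 -0.0003] shift [0.0006 0.0015 0.001 ] F [ 0.  -0.4 -0.1] w 0.0
turn units -0.005630452805675645
scene 0.71 1754 [335.5, 238.2, 81.4, 34.5] [([372.5, 228.8000030517578], 11.2), ([294.5, 240.1999969482422], 21.2)]
scene 0.7 1184 [421.2, 176.4, 29.3, 64.5] [([431.3999938964844, 146.89999389648438], 10.4), ([413.6000061035156, 204.6999969482422], 15.5)]
```

In without contact. Now I push the lip towards -y.

Emit:
apply_moves --pt "0 0 0 -0.006 0 0 -1" --pt "0 0 0 -0.006 0 0 -1" --pt "0 0 0 -0.006 0 0 -1" --pt "0 0 0 -0.006 0 0 -1" --pt "0 0 0 -0.006 0 0 -1" --pt "0 0 0 -0.006 0 0 -1" --pt "0 0 0 0 0 0 -1" --pt "0 0 0 0 0 0 -1"

```text
clock: 28.28
tcp_pos: [0.6238, 0.1681, 0.1163]
orientation: [2.189, 2.253, -0.001]
contact_force: [0.1, -0.2, -0.2]
grip_width: -0.0004
gripper_force: 0.0
```

```bash
python3 - <<'E'
from h import *
delta([.624,.15,.115],91.75)
bott(('scene',))
E
```

```text
t 28.28 tcp [0.6238 0.1681 0.1163] toolx ang 91.64 tilt [-0.     -0.0008] shift [-0.0181 -0.0003  0.0013] F [ 0.1 -0.2 -0.2] w -0.0004
turn units -0.018442119317465238
scene 0.81 1116 [422.2, 177.1, 30.2, 63.9] [([431.79998779296875, 146.6999969482422], 11.4), ([414.29998779296875, 205.0], 15.5)]
scene 0.74 1702 [321.6, 242.5, 83.8, 35.0] [([357.29998779296875, 228.3000030517578], 11.4), ([281.70001220703125, 248.10000610351562], 21.6)]
```

Emit:
apply_moves --pt "0 0 0 -0.005 0 0 -1" --pt "0 0 0 -0.005 0 0 -1" --pt "0 0 0 -0.005 0 0 -1" --pt "0 0 0 -0.005 0 0 -1" --pt "0 0 0 0 0 0 -1" --pt "0 0 0 0 0 0 -1" --pt "0 0 0 0 0 0 -1" --pt "0 0 0 0 0 0 -1"

```text
clock: 29.05
tcp_pos: [0.6249, 0.1589, 0.1176]
orientation: [-2.176, -2.258, -0.014]
contact_force: [-0.6, 17.5, 7.6]
grip_width: 0.0
gripper_force: 9.3
```

```bash
python3 - <<'E'
from h import *
delta([.624,.15,.115],91.75)
bott(('scene',))
E
```

```text
t 29.05 tcp [0.6249 0.1589 0.1176] toolx ang 92.13 tilt [0.0019 0.0107] shift [-0.0089 -0.0012  0.0025] F [-0.6 17.5  7.6] w 0.0
turn units 0.0629360490320039
scene 0.76 1145 [422.8, 176.6, 29.3, 63.7] [([432.29998779296875, 146.5], 10.7), ([413.8999938964844, 205.1999969482422], 14.9)]
scene 0.63 4803 [332.8, 253.2, 125.6, 66.5] [([392.79998779296875, 243.8000030517578], 22.6), ([274.3999938964844, 265.29998779296875], 43.9)]
scene 0.6 1822 [318.1, 241.4, 83.5, 38.2] [([354.6000061035156, 228.5], 12.4), ([278.1000061035156, 247.10000610351562], 22.8)]
```

Emit:
apply_moves --pt "0 0 0 0.008 0 0 -1" --pt "0 0 0 0.008 0 0 -1" --pt "0 0 0 0.01 0 0 -1" --pt "0 0 0 0.01 0 0 -1" --pt "0 0 0 0 0 0 -1" --pt "0 0 0 0 0 0 -1" --pt "0 0 0 0 0 0 -1" --pt "0 0 0 0 0 0 -1"

```text
clock: 29.82
tcp_pos: [0.6233, 0.1844, 0.1163]
orientation: [2.189, 2.253, -0.001]
contact_force: [-0.7, 0.7, -0.2]
grip_width: 0.0001
gripper_force: 0.0
```

```bash
python3 - <<'E'
from h import *
from scipy.optimize import least_squares
grab_frame('wrist'); delta([.624,.15,.115],91.75)
ims={}
for cam in('scene','top'): ims[cam]=grab_frame(cam); cv2.imwrite(f'pics/{cam}13.png',ims[cam])
b=None
bott()
for d in silhouettes('bottle_1','scene'):
    e=d['extent']
    if 300<e[0]<345 and e[2]<100:
        p=np.argwhere(d['mask'])[:,::-1]; 
        t=p[p[:,0]>=p[:,0].max()-3].mean(0); l=p[p[:,0]<=p[:,0].min()+3].mean(0)
        for nm,q,xs in(('tip',t,(.615,.625,.635)),('base',l,(.645,.655,.665))):
            o,dd=ray('scene',q); print(nm,q,[np.round(o+dd*(x-o[0])/dd[0],3) for x in xs])
E
```

```text
t 29.87 tcp [0.6233 0.1845 0.1163] toolx ang 91.65 tilt [ 0.     -0.0005] shift [-0.0345 -0.0003  0.0013] F [ 0.3 -0.  -0.2] w -0.0009
turn units -0.016274181010383398
scene 0.81 1732 [318.8, 241.4, 84.2, 42.5] [([355.20001220703125, 227.8000030517578], 10.4), ([279.0, 248.8000030517578], 22.8)]
scene 0.8 1165 [422.2, 177.3, 31.8, 63.0] [([431.79998779296875, 146.6999969482422], 11.4), ([414.0, 205.0], 15.5)]
scene 0.42 4845 [327.9, 254.9, 137.5, 72.0] [([393.20001220703125, 241.5], 21.6), ([258.20001220703125, 252.39999389648438], 1.4)]
top 0.95 499 [145.2, 243.4, 30.2, 21.1] [([158.3000030517578, 239.89999389648438], 16.0), ([132.3000030517578, 238.89999389648438], 8.0)]
top 0.73 1239 [263.9, 166.4, 63.1, 33.9] [([294.6000061035156, 159.3000030517578], 22.1), ([232.1999969482422, 178.5], 10.7)]
top 0.64 3671 [275.9, 174.6, 119.7, 49.4] [([333.8999938964844, 177.5], 42.0), ([219.1999969482422, 190.5], 16.0)]
top 0.55 1645 [261.4, 172.7, 86.3, 34.8] [([300.0, 177.89999389648438], 20.2), ([223.0, 173.1999969482422], 36.5)]
tip [355.11428571 229.        ] [array([0.615, 0.152, 0.116]), array([0.625, 0.148, 0.128]), array([0.635, 0.144, 0.14 ])]
base [278.07843137 243.41176471] [array([ 0.645, -0.037,  0.132]), array([ 0.655, -0.038,  0.144]), array([ 0.665, -0.04 ,  0.156])]
```

The bottle lies level at rim height, so its widest line (z≈0.14) is above the walls (0.13) and I can grip the body across x. I'll go over its middle with the fingers open.

Emit:
apply_moves --pt "0 0 0 0 0 -0.04 -1" --pt "0 0 0 0 0 -0.04 -1" --pt "0 0 0 0 0 -0.04 -1" --pt "0 0 0 0 0 -0.04 1" --pt "0 0 0 -0.034 0.005 0 1" --pt "0 0 0 -0.033 0.005 0 1" --pt "0 0 0 -0.033 0.005 0 1" --pt "0 0 0 -0.033 0.005 0 1"

```text
clock: 30.88
tcp_pos: [0.6473, 0.0519, 0.2768]
orientation: [2.187, 2.255, 0.001]
contact_force: [0.5, -0.9, -0.4]
grip_width: 0.0606
gripper_force: 0.0
```

Emit:
apply_moves --pt "0 0 -1 0 0 0 1" --pt "0 0 -1 0 0 0 1" --pt "0 0 0 0 0 0 1" --pt "0 0 0 0 0 0 1" --pt "0 0 0 0 0 0 1" --pt "0 0 0 0 0 0 1" --pt "0 0 0 0 0 0 1" --pt "0 0 0 0 0 0 1"

```text
clock: 31.55
tcp_pos: [0.6472, 0.0535, 0.2762]
orientation: [-1.94, -2.471, 0.0]
contact_force: [-0.1, 0.3, -0.7]
grip_width: 0.0855
gripper_force: 0.0
```

```bash
python3 - <<'E'
from h import *
im=grab_frame('wrist'); cv2.imwrite('pics/w14.png',im)
delta([.643,.053,.126],103.5)
for d in silhouettes('bottle_1','wrist')[:3]:
    p=np.argwhere(d['mask'])[:,::-1].astype(np.float32); (c,s,a)=cv2.minAreaRect(p); print(d['p'],len(p),np.round(d['extent'],1),c,s,a)
    for q in cv2.boxPoints((c,s,a)): print('   ',q,atz('wrist',q,.14))
# label: white; green ends
for z,l in((.14,'ax'),):
    for y in(-.038,.053,.15): print(y,proj('wrist',[.665-.24*(y+.038),y,z]))
E
```

```text
t 31.6 tcp [0.6472 0.0535 0.2762] toolx ang 103.72 tilt [-0.0001 -0.0001] shift [ 0.0005 -0.0042  0.1502] F [ 0.3  0.  -1.1] w 0.0851
turn units 0.0362747401346013
0.9 11437 [281.  191.7  66.  230. ] (277.4921875, 190.31280517578125) (223.6392822265625, 65.06853485107422) 87.61405944824219
    [240.33102  79.94452] [0.59459807 0.14075135 0.14      ]
    [305.34314  77.23569] [0.64532068 0.15526853 0.14      ]
    [314.65335 300.6811 ] [ 0.71101757 -0.04800496  0.14      ]
    [249.64124 303.38992] [ 0.64681107 -0.06711078  0.14      ]
-0.038 [273.37450772 283.25082881]
0.053 [273.3302135  194.17056431]
0.15 [273.27145152  75.99414625]
```

Emit:
apply_moves --pt "0 0 0 0 -0.001 0.03 1" --pt "0 0 0 0 0 0.035 1" --pt "0 0 0 0 0 0.035 1" --pt "0 0 0 0 0 0.025 1" --pt "0 0 0 0 0 0.012 1" --pt "0 0 0 0 0 0.008 1" --pt "0 0 0 0 0 0.004 1" --pt "0 0 0 0 0 0 1" --grip_force 60

```text
clock: 32.32
tcp_pos: [0.6468, 0.0528, 0.1278]
orientation: [1.94, 2.47, 0.001]
contact_force: [-0.3, -0.1, -0.2]
grip_width: 0.0855
gripper_force: 0.0
```

Emit:
apply_moves --pt "0 0 0 0 0 0 -1" --pt "0 0 0 0 0 0 -1" --pt "0 0 0 0 0 0 -1" --pt "0 0 0 0 0 0 -1" --pt "0 0 0 0 0 0 -1" --pt "0 0 0 0 0 0 -1" --pt "0 0 0 0 0 0 -1" --pt "0 0 0 0 0 0 -1"

```text
clock: 32.98
tcp_pos: [0.6469, 0.0531, 0.1292]
orientation: [1.94, 2.47, 0.003]
contact_force: [-2.2, 0.6, 5.8]
grip_width: 0.0579
gripper_force: 62.4
```

```bash
python3 - <<'E'
from h import *
delta([.643,.053,.126],103.5)
E
```

```text
t 32.98 tcp [0.6469 0.0531 0.1292] toolx ang 103.72 tilt [0.0018 0.0011] shift [ 0.0008 -0.0038  0.0032] F [-2.2  0.6  5.8] w 0.0579
turn units 0.0373177759057531
```

Emit:
apply_moves --pt "0 0 0 0 0 -0.01 -1" --pt "0 0 0 0 0 -0.02 -1" --pt "0 0 0 0 0 -0.025 -1" --pt "0 0 0 0 0 -0.03 -1" --pt "0 0 0 0 0 -0.03 -1" --pt "0 0 0 0 0 -0.03 -1" --pt "0 0 0 0 0 -0.03 -1" --pt "0 0 0 0 0 0 -1"

```text
clock: 33.65
tcp_pos: [0.6493, 0.0522, 0.3101]
orientation: [1.936, 2.464, 0.013]
contact_force: [1.0, -0.8, -0.9]
grip_width: 0.0581
gripper_force: 64.6
```

```bash
python3 - <<'E'
from h import *
delta([.643,.053,.126],103.5); print(np.round(telemetry.get_obs()['joints'],2))
bott(('scene',))
E
```

```text
t 33.65 tcp [0.6493 0.0522 0.3101] toolx ang 103.68 tilt [0.0111 0.002 ] shift [ 0.0024 -0.008   0.184 ] F [ 1.  -0.8 -0.9] w 0.0581
turn units 0.030715955018232915
[-0.65  0.43  0.67  1.56 -0.28  1.23  0.3 ]
scene 0.95 1138 [420.5, 176.9, 33.4, 62.4] [([431.8999938964844, 146.6999969482422], 11.4), ([414.29998779296875, 204.3000030517578], 15.8)]
scene 0.6 1826 [323.4, 185.7, 91.1, 38.3] [([366.79998779296875, 171.89999389648438], 13.1), ([278.3999938964844, 190.0], 25.5)]
```

Emit:
apply_moves --pt "0 0 1 0 0 0 -1" --pt "0 0 1 0 0 0 -1" --pt "0 1 0 0 0 0 -1" --pt "0 1 0 0 0 0 -1" --pt "0 1 0 0 0 0 -1" --pt "0 1 0 0 0 0 -1" --pt "0 1 0 0 0 0 -1" --pt "0 0 0 0 0 0 -1"

```text
clock: 34.42
tcp_pos: [0.6448, 0.0468, 0.299]
orientation: [-1.904, -1.941, -0.505]
contact_force: [-1.3, -2.5, -1.8]
grip_width: 0.0575
gripper_force: 64.6
```

```bash
cat >> h.py <<'E'
def pose():
    o=telemetry.get_obs(); print('j',np.round(o['joints'],2)); print('tcp',np.round(o['tcp_pos'],4),'w',round(o['grip_width'],4),'F',np.round(o['contact_force'],1),'\n',np.round(R.from_rotvec(o['orientation']).as_matrix(),3))
E
python3 - <<'E'
from h import *
pose()
E
```

```text
j [-0.3   0.48  0.55  1.6  -0.77  1.37  0.49]
tcp [0.6448 0.0468 0.299 ] w 0.0575 F [-1.3 -2.5 -1.8] 
 [[-0.015  1.    -0.015]
 [ 0.866  0.021  0.5  ]
 [ 0.501 -0.006 -0.866]]
```

Emit:
apply_moves --pt "0 1 0 0 0 0 -1" --pt "0 1 0 0 0 0 -1" --pt "0 1 0 0 0 0 -1" --pt "0 1 0 0 0 0 -1" --pt "0 1 0 0 0 0 -1" --pt "0 1 0 0 0 0 -1" --pt "0 0 0 0 0 0 -1" --pt "0 0 0 0 0 0 -1"

```text
clock: 35.08
tcp_pos: [0.6457, 0.0533, 0.2997]
orientation: [-1.488, -1.529, -0.956]
contact_force: [0.1, 0.6, -1.4]
grip_width: 0.0576
gripper_force: 64.7
```

```bash
python3 - <<'E'
from h import *
pose()
s=grab_frame('scene'); grab_frame('top')
bott()
E
```

```text
j [ 0.02  0.67  0.36  1.61 -1.2   1.68  0.8 ]
tcp [0.6457 0.0533 0.2997] w 0.0576 F [ 0.1  0.6 -1.4] 
 [[-0.008  1.    -0.03 ]
 [ 0.41   0.031  0.911]
 [ 0.912 -0.006 -0.41 ]]
scene 0.65 1740 [320.9, 184.2, 72.0, 83.9] [([349.20001220703125, 148.3000030517578], 15.6), ([291.5, 220.1999969482422], 21.4)]
scene 0.6 1160 [420.2, 176.7, 33.5, 65.5] [([432.1000061035156, 146.8000030517578], 11.4), ([413.20001220703125, 205.1999969482422], 16.8)]
top 0.97 907 [264.5, 158.1, 47.8, 27.9] [([286.3999938964844, 155.5], 11.2), ([238.5, 150.3000030517578], 11.0)]
top 0.73 514 [145.6, 242.5, 31.7, 21.6] [([160.3000030517578, 242.1999969482422], 12.0), ([132.3000030517578, 239.3000030517578], 9.0)]
top 0.58 2569 [251.3, 174.8, 97.4, 36.2] [([297.70001220703125, 186.1999969482422], 8.2), ([204.89999389648438, 159.6999969482422], 17.3)]
```

```bash
python3 - <<'E'
from h import *
for q in ((349.2,148.3),(291.5,220.2)):
    o,d=ray('scene',q); print([np.round(o+d*(x-o[0])/d[0],3) for x in (.635,.645,.655)])
for q in ((286.4,155.5),(238.5,150.3)):
    print([np.round(atz('top',q,z),3) for z in (.2,.25,.3,.35)])
E
```

```text
[array([0.635, 0.103, 0.384]), array([0.645, 0.099, 0.393]), array([0.655, 0.096, 0.401])]
[array([ 0.635, -0.006,  0.194]), array([ 0.645, -0.008,  0.205]), array([ 0.655, -0.01 ,  0.217])]
[array([ 0.674, -0.008,  0.2  ]), array([ 0.664, -0.007,  0.25 ]), array([ 0.653, -0.006,  0.3  ]), array([ 0.642, -0.005,  0.35 ])]
[array([0.685, 0.122, 0.2  ]), array([0.673, 0.118, 0.25 ]), array([0.662, 0.114, 0.3  ]), array([0.651, 0.11 , 0.35 ])]
```

Emit:
apply_moves --pt "0 1 0 0 0 0 -1" --pt "0 0 0 0.006 0 0.017 -1" --pt "0 0 0 0.006 0 0.017 -1" --pt "0 0 0 0.006 0 0.017 -1" --pt "0 0 0 0.006 0 0.017 -1" --pt "0 0 0 0 0 0 -1" --pt "0 0 0 0 0 0 -1" --pt "0 0 0 0 0 0 -1"

```text
clock: 36.05
tcp_pos: [0.644, 0.1258, 0.305]
orientation: [-1.41, -1.456, -1.025]
contact_force: [-0.3, 0.1, -2.2]
grip_width: 0.0577
gripper_force: 64.7
```

```bash
python3 - <<'E'
from h import *
pose(); delta([.646,.118,.20])
bott(('scene',))
E
```

```text
j [-0.01  0.66  0.29  1.67 -1.3   1.64  0.81]
tcp [0.644  0.1258 0.305 ] w 0.0577 F [-0.3  0.1 -2.2] 
 [[-0.011  1.    -0.029]
 [ 0.31   0.031  0.95 ]
 [ 0.951  0.002 -0.31 ]]
t 36.05 tcp [0.644  0.1258 0.305 ] toolx ang 92.06 tilt [-0.0293  0.9503] shift [-0.1022  0.0016  0.0251] F [-0.3  0.1 -2.2] w 0.0577
scene 0.85 1103 [422.9, 176.9, 32.1, 60.3] [([432.0, 147.0], 10.4), ([414.1000061035156, 205.1999969482422], 14.9)]
scene 0.61 1621 [353.2, 180.1, 69.5, 86.7] [([381.0, 141.89999389648438], 15.3), ([328.79998779296875, 215.89999389648438], 22.5)]
```

Emit:
apply_moves --pt "0 0 0 -0.025 0.002 0.006 -1" --pt "0 0 0 -0.025 0 0.006 -1" --pt "0 0 0 -0.025 0 0.006 -1" --pt "0 0 0 -0.025 0 0.006 -1" --pt "0 0 0 0 0 0 -1" --pt "0 0 0 0 0 0 -1" --pt "0 0 0 0 0 0 -1" --pt "0 0 0 0 0 0 -1"

```text
clock: 36.82
tcp_pos: [0.6472, 0.1167, 0.2036]
orientation: [-1.41, -1.456, -1.028]
contact_force: [-0.1, 0.4, -2.7]
grip_width: 0.0574
gripper_force: 64.7
```

```bash
python3 - <<'E'
from h import *
pose(); delta([.646,.118,.15])
grab_frame('scene')
for d in silhouettes('bottle_1','scene'):
    e=d['extent']
    if 300<e[0]<390 and d['p']>.3:
        p=np.argwhere(d['mask'])[:,::-1].astype(float)
        o,dr=ray('scene',(0,0))
        Y=[]
        for q in p:
            o,dd=ray('scene',q); w=o+dd*(.646-o[0])/dd[0]; Y.append(w[1:])
        Y=np.array(Y); 
        for z in np.arange(.1,.4,.02):
            k=abs(Y[:,1]-z)<.01
            if k.sum()>5: print(round(z,2),np.round([Y[k,0].min(),Y[k,0].max()],3))
        break
E
```

```text
j [ 0.02  0.8   0.26  1.69 -1.31  1.6   0.97]
tcp [0.6472 0.1167 0.2036] w 0.0574 F [-0.1  0.4 -2.7] 
 [[-0.012  1.    -0.027]
 [ 0.309  0.03   0.951]
 [ 0.951  0.003 -0.309]]
t 36.82 tcp [0.6472 0.1167 0.2036] toolx ang 92.25 tilt [-0.0274  0.9506] shift [-0.0506 -0.0013  0.0178] F [-0.1  0.4 -2.7] w 0.0574
0.1 [0.057 0.109]
0.12 [0.049 0.119]
0.14 [0.069 0.124]
0.18 [0.07  0.144]
0.2 [0.073 0.144]
0.22 [0.072 0.143]
0.24 [0.083 0.15 ]
0.26 [0.097 0.158]
0.28 [0.123 0.164]
0.3 [0.133 0.161]
```

Emit:
apply_moves --pt "0 0 0 -0.012 0 0.001 -1" --pt "0 0 0 -0.011 0 0.003 -1" --pt "0 0 0 -0.01 0 0.003 -1" --pt "0 0 0 -0.007 0 0.002 -1" --pt "0 0 0 -0.005 0 0.002 -1" --pt "0 0 0 0 0 0 -1" --pt "0 0 0 0 0 0 -1" --pt "0 0 0 0 0 0 -1"

```text
clock: 37.58
tcp_pos: [0.6479, 0.122, 0.1632]
orientation: [-1.387, -1.451, -1.038]
contact_force: [4.3, 19.1, 19.0]
grip_width: 0.0574
gripper_force: 67.2
```

```bash
cat >> h.py <<'E'
def prof(c0,c1,x=.646):
    grab_frame('scene')
    for d in silhouettes('bottle_1','scene'):
        e=d['extent']
        if c0<e[0]<c1 and d['p']>.3 and e[2]<100:
            p=np.argwhere(d['mask'])[:,::-1].astype(float); Y=[]
            for q in p:
                o,dd=ray('scene',q); w=o+dd*(x-o[0])/dd[0]; Y.append(w[1:])
            Y=np.array(Y); print(d['p'],e)
            for z in np.arange(Y[:,1].min(),Y[:,1].max(),.015):
                k=abs(Y[:,1]-z)<.006
                if k.sum()>5: print(round(z,3),np.round([Y[k,0].min(),Y[k,0].max()],3),end='; ')
            print()
E
python3 - <<'E'
from h import *
pose(); delta([.646,.113,.145])
prof(300,395)
E
```

```text
j [ 0.03  0.87  0.23  1.68 -1.33  1.59  1.03]
tcp [0.6479 0.122  0.1632] w 0.0574 F [ 4.3 19.1 19. ] 
 [[-0.02   0.999 -0.034]
 [ 0.29   0.039  0.956]
 [ 0.957  0.009 -0.291]]
t 37.58 tcp [0.6479 0.122  0.1632] toolx ang 93.91 tilt [-0.0345  0.9562] shift [-0.02   -0.0024 -0.0033] F [ 4.3 19.1 19. ] w 0.0574
0.79 [352.1, 223.4, 63.8, 63.2]
0.072 [0.059 0.108]; 0.087 [0.066 0.12 ]; 0.102 [0.098 0.122]; 0.132 [0.13  0.151]; 0.147 [0.086 0.156]; 0.162 [0.073 0.159]; 0.177 [0.075 0.16 ]; 0.192 [0.083 0.166]; 0.207 [0.095 0.178]; 0.222 [0.114 0.191]; 0.237 [0.143 0.19 ]; 0.252 [0.156 0.185];
```

Emit:
apply_moves --pt "0 0 0 0.002 0 0.002 -1" --pt "0 0 0 0.003 0 0.003 -1" --pt "0 0 0 0 0 0 -1" --pt "0 0 0 0 0 0 -1" --pt "0 0 0 0 0 0 -1" --pt "0 0 0 0 0 0 -1" --pt "0 0 0 0 0 0 -1" --pt "0 0 0 0 0 0 -1"

```text
clock: 38.35
tcp_pos: [0.6473, 0.1237, 0.162]
orientation: [-1.4, -1.453, -1.032]
contact_force: [2.6, 8.8, 8.8]
grip_width: 0.0575
gripper_force: 68.0
```

```bash
python3 - <<'E'
from h import *
pose()
prof(300,395)
bott(('top',))
E
```

```text
j [ 0.03  0.87  0.23  1.69 -1.32  1.57  1.02]
tcp [0.6473 0.1237 0.162 ] w 0.0575 F [2.6 8.8 8.8] 
 [[-0.015  0.999 -0.031]
 [ 0.3    0.034  0.953]
 [ 0.954  0.005 -0.301]]
0.95 [351.9, 224.3, 64.5, 64.8]
0.072 [0.059 0.108]; 0.087 [0.056 0.12 ]; 0.102 [0.102 0.122]; 0.132 [0.078 0.153]; 0.147 [0.061 0.156]; 0.162 [0.076 0.159]; 0.177 [0.075 0.16 ]; 0.192 [0.086 0.166]; 0.207 [0.097 0.178]; 0.222 [0.118 0.193]; 0.237 [0.145 0.192]; 0.252 [0.154 0.185]; 
top 0.98 813 [236.3, 167.7, 51.0, 21.0] [([260.70001220703125, 166.10000610351562], 12.2), ([212.5, 160.3000030517578], 11.0)]
top 0.88 556 [146.3, 243.3, 33.2, 20.6] [([160.60000610351562, 243.1999969482422], 12.2), ([131.5, 238.3000030517578], 9.2)]
```

Emit:
apply_moves --pt "0 0 0 0.002 0 0.002 -1" --pt "0 0 0 0 0 0 -1" --pt "0 0 0 0 0 0 0.7" --pt "0 0 0 0 0 0 0.7" --pt "0 0 0 0 0 0 0.7" --pt "0 0 0 0 0 0 0.7" --pt "0 0 0 0 0 0 0.7" --pt "0 0 0 0 0 0 0.7"

```text
clock: 39.22
tcp_pos: [0.6461, 0.1219, 0.1595]
orientation: [-1.412, -1.454, -1.025]
contact_force: [1.0, 0.2, -0.8]
grip_width: 0.0725
gripper_force: 0.0
```

```bash
python3 - <<'E'
from h import *
pose()
prof(300,395)
bott(('top',))
E
```

```text
j [ 0.03  0.86  0.23  1.69 -1.32  1.56  1.02]
tcp [0.6461 0.1219 0.1595] w 0.0725 F [ 1.   0.2 -0.8] 
 [[-0.009  1.    -0.028]
 [ 0.309  0.03   0.951]
 [ 0.951 -0.001 -0.309]]
0.68 [362.9, 230.3, 62.4, 49.3]
0.072 [0.095 0.127]; 0.087 [0.095 0.145]; 0.102 [0.105 0.165]; 0.117 [0.131 0.172]; 0.132 [0.092 0.177]; 0.147 [0.079 0.18 ]; 0.162 [0.079 0.201]; 0.177 [0.091 0.219]; 0.192 [0.115 0.22 ]; 0.207 [0.172 0.216]; 0.222 [0.19  0.206]; 
top 0.87 536 [144.6, 242.4, 35.2, 21.2] [([160.60000610351562, 243.10000610351562], 12.2), ([131.6999969482422, 238.39999389648438], 9.0)]
```

Released, the bottle is jammed leaning, base in cell 2, with its neck raised at about (y 0.20, z 0.21). The neck is now free to grip, so I'll go straight up and turn the tool back to vertical.

Emit:
apply_moves --pt "0 0 0 0.01 0 -0.003 0.7" --pt "0 0 0 0.02 0 -0.006 0.7" --pt "0 0 0 0.03 0 -0.01 0.7" --pt "0 0 0 0.035 0 -0.011 0.7" --pt "0 0 0 0.035 0 -0.011 0.7" --pt "0 0 0 0.03 0 -0.01 0.7" --pt "0 -1 0 0 0 0 0.4" --pt "0 -1 0 0 0 0 0.4"

```text
clock: 40.08
tcp_pos: [0.6466, 0.1213, 0.3298]
orientation: [-1.561, -1.606, -0.899]
contact_force: [-0.2, 0.9, -0.8]
grip_width: 0.0598
gripper_force: 0.0
```

Emit:
apply_moves --pt "0 -1 0 0 0 0 0.4" --pt "0 -1 0 0 0 0 0.4" --pt "0 -1 0 0 0 0 0.4" --pt "0 -1 0 0 0 0 0.4" --pt "0 -1 0 0 0 0 0.4" --pt "0 -1 0 0 0 0 0.4" --pt "0 -1 0 0 0 0 0.4" --pt "0 -1 0 0 0 0 0.4"

```text
clock: 40.75
tcp_pos: [0.6463, 0.1227, 0.33]
orientation: [-2.082, -2.143, -0.218]
contact_force: [0.4, 0.5, -0.7]
grip_width: 0.0595
gripper_force: 0.0
```

```bash
python3 - <<'E'
from h import *
pose()
prof(300,395)
bott()
E
```

```text
j [-0.57  0.4   0.54  1.53 -0.43  1.28  0.1 ]
tcp [0.6463 0.1227 0.33  ] w 0.0595 F [ 0.4  0.5 -0.7] 
 [[-0.029  1.    -0.003]
 [ 0.978  0.029  0.204]
 [ 0.204  0.003 -0.979]]
0.93 [355.6, 230.9, 82.9, 50.1]
0.071 [0.056 0.127]; 0.086 [0.051 0.15 ]; 0.101 [0.048 0.165]; 0.116 [0.044 0.17 ]; 0.131 [0.044 0.175]; 0.146 [0.059 0.18 ]; 0.161 [0.077 0.194]; 0.176 [0.094 0.219]; 0.191 [0.115 0.223]; 0.206 [0.172 0.218]; 0.221 [0.192 0.208]; 
scene 0.9 1713 [355.3, 230.2, 81.2, 48.7] [([390.20001220703125, 210.10000610351562], 12.5), ([316.3999938964844, 248.39999389648438], 13.9)]
scene 0.75 1223 [422.6, 176.4, 33.1, 63.9] [([432.29998779296875, 146.5], 10.7), ([414.1000061035156, 206.1999969482422], 14.9)]
top 0.89 544 [145.2, 243.6, 34.7, 20.2] [([160.60000610351562, 242.89999389648438], 12.2), ([131.60000610351562, 239.10000610351562], 9.1)]
top 0.7 287 [215.6, 166.9, 24.1, 21.0] [([226.3000030517578, 167.0], 14.1), ([204.1999969482422, 162.60000610351562], 10.2)]
```

```bash
python3 - <<'E'
from h import *
def tri(a,b):
    o1,d1=ray('scene',a);o2,d2=ray('top',b); A=np.stack([d1,-d2],1); s=np.linalg.lstsq(A,o2-o1,rcond=None)[0]; return (o1+d1*s[0]),(o2+d2*s[1])
print(tri((390.2,210.1),(204.2,162.6)))
for x in(.64,.65):
    for q in((390.2,210.1),(316.4,248.4)):
        o,d=ray('scene',q); print(x,np.round(o+d*(x-o[0])/d[0],3))
E
```

```text
(array([0.64699658, 0.212572  , 0.2062238 ]), array([0.64679756, 0.21186103, 0.2060748 ]))
0.64 [0.64  0.216 0.198]
0.64 [0.64  0.055 0.091]
0.65 [0.65  0.211 0.21 ]
0.65 [0.65  0.053 0.104]
```

Emit:
apply_moves --pt "0 -1 0 0 0 0 0.4" --pt "0 0 0 0.033 0 0.003 0.4" --pt "0 0 0 0.033 0 0.004 0.4" --pt "0 0 0 -0.002 0 0.03 0.4" --pt "0 0 0 -0.002 0 0.03 0.4" --pt "0 0 0 0 0 0 0.4" --pt "0 0 0 0 0 0 0.4" --pt "0 0 0 0 0 0 0.4"

```text
clock: 41.72
tcp_pos: [0.6452, 0.1897, 0.2691]
orientation: [-2.138, -2.196, -0.114]
contact_force: [0.3, 0.7, 1.4]
grip_width: 0.0597
gripper_force: 0.0
```

```bash
python3 - <<'E'
from h import *
pose(); delta([.6475,.189,.171])
grab_frame('wrist')
for d in silhouettes('bottle_1','wrist')[:2]: print(d['p'],d['extent'])
print(proj('wrist',[.647,.212,.206]),proj('wrist',[.6475,.187,.19]))
E
```

```text
j [-0.7   0.47  0.53  1.57 -0.36  1.16 -0.05]
tcp [0.6452 0.1897 0.2691] w 0.0597 F [0.3 0.7 1.4] 
 [[-0.026  1.    -0.002]
 [ 0.994  0.027  0.105]
 [ 0.105  0.001 -0.994]]
t 41.72 tcp [0.6452 0.1897 0.2691] toolx ang 91.53 tilt [-0.0016  0.105 ] shift [-0.011   0.0022  0.0975] F [0.3 0.7 1.4] w 0.0597
0.59 [277.5, 263.6, 68.8, 153.7]
[280.48692863 204.27404754] [279.94563575 232.02865663]
```

Emit:
apply_moves --pt "0 0 0 -0.004 0.002 0.03 0.4" --pt "0 0 0 -0.004 0 0.03 0.4" --pt "0 0 0 -0.003 0 0.025 0.4" --pt "0 0 0 0 0 0.012 0.4" --pt "0 0 0 0 0 0 0.4" --pt "0 0 0 0 0 0 -1" --pt "0 0 0 0 0 0 -1" --pt "0 0 0 0 0 0 -1" --grip_force 70

```text
clock: 42.48
tcp_pos: [0.6475, 0.1913, 0.1724]
orientation: [-2.135, -2.2, -0.117]
contact_force: [1.2, 0.3, 0.4]
grip_width: 0.0258
gripper_force: 68.6
```

Emit:
apply_moves --pt "0 0 0 0 0 0 -1" --pt "0 0 0 0 0 0 -1" --pt "0 0 0 0.001 0 -0.01 -1" --pt "0 0 0 0.002 0 -0.02 -1" --pt "0 0 0 0.003 0 -0.03 -1" --pt "0 0 0 0.003 0 -0.03 -1" --pt "0 0 0 0.003 0 -0.03 -1" --pt "0 0 0 0 0 0 -1"

```text
clock: 43.15
tcp_pos: [0.6489, 0.1904, 0.2981]
orientation: [-2.137, -2.202, -0.126]
contact_force: [2.3, 0.5, -1.1]
grip_width: 0.0264
gripper_force: 69.6
```

```bash
python3 - <<'E'
from h import *
pose(); prof(300,395); bott(('scene',))
E
```

```text
j [-0.7   0.45  0.54  1.53 -0.35  1.21 -0.06]
tcp [0.6489 0.1904 0.2981] w 0.0264 F [ 2.3  0.5 -1.1] 
 [[-0.03   1.     0.006]
 [ 0.994  0.029  0.108]
 [ 0.108  0.009 -0.994]]
0.61 [371.4, 161.8, 17.1, 28.5]
0.314 [0.138 0.169]; 0.329 [0.136 0.171]; 0.344 [0.136 0.17 ]; 0.359 [0.137 0.166]; 0.374 [0.139 0.161]; 
scene 0.8 1836 [352.0, 200.5, 68.3, 55.8] [([384.0, 175.5], 6.2), ([322.29998779296875, 218.1999969482422], 23.8)]
scene 0.78 1100 [423.0, 177.4, 33.7, 64.7] [([431.79998779296875, 147.0], 9.5), ([413.29998779296875, 204.3000030517578], 14.9)]
```

```bash
python3 - <<'E'
from h import *
o=telemetry.get_obs();M=R.from_rotvec(o['orientation']).as_matrix(); g=o['tcp_pos']-.019*M[:,2]; print(g)
oo,d=ray('scene',(322.3,218.2)); b=oo+d*(.648-oo[0])/d[0]; v=g-b; print(b,np.linalg.norm(v),np.degrees(np.arctan2(v[2],v[1])))
E
```

```text
[0.64514463 0.18858345 0.30835944]
[0.648      0.05969323 0.20461728] 0.1654789368079452 38.83016029479756
```

Emit:
apply_moves --pt "0 0 0 0 0 -0.035 -1" --pt "0 1 0 0 0 0 -1" --pt "0 1 0 0 0 0 -1" --pt "0 1 0 0 0 0 -1" --pt "0 1 0 0 0 0 -1" --pt "0 1 0 0 0 0 -1" --pt "0 1 0 0 0 0 -1" --pt "0 1 0 0 0 0 -1"

```text
clock: 44.02
tcp_pos: [0.6459, 0.186, 0.3243]
orientation: [-1.695, -1.742, -0.757]
contact_force: [-0.7, 0.8, -2.9]
grip_width: 0.0261
gripper_force: 69.5
```

```bash
python3 - <<'E'
from h import *
pose();prof(300,420)
bott(('scene','top'))
E
```

```text
j [-0.25  0.47  0.35  1.64 -1.03  1.36  0.5 ]
tcp [0.6459 0.186  0.3243] w 0.0261 F [-0.7  0.8 -2.9] 
 [[-0.018  1.    -0.022]
 [ 0.666  0.028  0.746]
 [ 0.746 -0.001 -0.666]]
0.66 [372.5, 192.6, 49.7, 80.4]
0.139 [0.148 0.171]; 0.154 [0.127 0.176]; 0.169 [0.119 0.179]; 0.184 [0.115 0.182]; 0.199 [0.113 0.186]; 0.214 [0.116 0.188]; 0.229 [0.119 0.191]; 0.244 [0.12  0.194]; 0.259 [0.123 0.195]; 0.274 [0.127 0.192]; 0.289 [0.13 0.19]; 0.304 [0.134 0.183]; 0.334 [0.178 0.193]; 0.349 [0.164 0.197]; 0.364 [0.16  0.193]; 
scene 0.72 1118 [423.4, 178.3, 32.9, 66.8] [([432.29998779296875, 147.5], 10.7), ([414.1000061035156, 205.1999969482422], 14.9)]
scene 0.68 1654 [370.3, 193.8, 52.6, 79.0] [([387.6000061035156, 157.1999969482422], 13.4), ([350.79998779296875, 229.10000610351562], 16.5)]
scene 0.37 2128 [233.6, 218.3, 59.2, 41.8] [([257.79998779296875, 211.60000610351562], 17.1), ([201.3000030517578, 219.60000610351562], 20.2)]
top 0.75 211 [223.4, 158.1, 34.1, 24.8] [([239.8000030517578, 169.0], 1.7), ([205.0, 147.5], 9.4)]
top 0.56 530 [144.9, 243.4, 33.6, 20.4] [([160.60000610351562, 242.6999969482422], 11.2), ([132.3000030517578, 238.89999389648438], 8.2)]
```

Emit:
apply_moves --pt "0 1 0 0 0 0 -1" --pt "0 0.6 0 0 0 0 -1" --pt "0 0 0 0.003 0 0.005 -1" --pt "0 0 0 0 0 0 -1" --pt "0 0 0 0 0 0 -1" --pt "0 0 0 0 0 0 -1" --pt "0 0 0 0 0 0 -1" --pt "0 0 0 0 0 0 -1"

```text
clock: 44.98
tcp_pos: [0.6461, 0.1933, 0.3261]
orientation: [-1.583, -1.635, -0.871]
contact_force: [-0.3, -0.3, -2.0]
grip_width: 0.0262
gripper_force: 69.4
```

```bash
python3 - <<'E'
from h import *
pose();prof(300,420)
bott(('top',))
o=telemetry.get_obs();M=R.from_rotvec(o['orientation']).as_matrix(); print('grasp',o['tcp_pos']-.019*M[:,2])
E
```

```text
j [-0.18  0.52  0.3   1.66 -1.16  1.42  0.6 ]
tcp [0.6461 0.1933 0.3261] w 0.0262 F [-0.3 -0.3 -2. ] 
 [[-0.018  1.    -0.026]
 [ 0.536  0.031  0.844]
 [ 0.844  0.001 -0.536]]
0.83 [379.7, 193.1, 40.4, 80.4]
0.138 [0.178 0.202]; 0.153 [0.155 0.205]; 0.168 [0.149 0.207]; 0.183 [0.145 0.208]; 0.198 [0.144 0.209]; 0.213 [0.143 0.21 ]; 0.228 [0.144 0.209]; 0.243 [0.146 0.21 ]; 0.258 [0.147 0.21 ]; 0.273 [0.147 0.208]; 0.288 [0.147 0.203]; 0.303 [0.175 0.192]; 0.333 [0.183 0.196]; 0.348 [0.168 0.199]; 0.363 [0.166 0.196]; 
top 0.81 355 [216.9, 160.6, 27.1, 35.3] [([207.5, 145.1999969482422], 8.5), ([222.0, 174.6999969482422], 9.5)]
top 0.58 559 [145.6, 241.1, 31.9, 21.9] [([160.5, 243.5], 11.2), ([131.39999389648438, 238.6999969482422], 9.2)]
grasp [0.64655509 0.17668234 0.33562702]
```

Emit:
apply_moves --pt "0 0 0 -0.021 -0.002 0.0133 -1" --pt "0 0 0 -0.021 0 0.0133 -1" --pt "0 0 0 -0.021 0 0.0133 -1" --pt "0 0 0 -0.021 0 0.0133 -1" --pt "0 0 0 -0.008 0 0.005 -1" --pt "0 0 0 -0.004 0 0.0027 -1" --pt "0 0 0 0 0 0 -1" --pt "0 0 0 0 0 0 -1"

```text
clock: 45.85
tcp_pos: [0.6447, 0.1926, 0.2129]
orientation: [-1.584, -1.633, -0.873]
contact_force: [0.2, 0.9, -1.3]
grip_width: 0.0263
gripper_force: 69.5
```

```bash
python3 - <<'E'
from h import *
pose();prof(300,420)
E
```

```text
j [-0.16  0.65  0.27  1.74 -1.23  1.34  0.79]
tcp [0.6447 0.1926 0.2129] w 0.0263 F [ 0.2  0.9 -1.3] 
 [[-0.017  1.    -0.024]
 [ 0.535  0.03   0.844]
 [ 0.845  0.002 -0.535]]
0.87 [370.1, 222.1, 31.5, 56.9]
0.074 [0.149 0.206]; 0.089 [0.144 0.211]; 0.104 [0.143 0.211]; 0.119 [0.143 0.211]; 0.134 [0.143 0.211]; 0.149 [0.143 0.211]; 0.164 [0.143 0.209]; 0.179 [0.151 0.202]; 0.224 [0.175 0.195]; 0.239 [0.164 0.197]; 0.254 [0.163 0.194];
```

Emit:
apply_moves --pt "0 0 0 -0.005 0 0.0032 -1" --pt "0 0 0 -0.005 0 0.0032 -1" --pt "0 0 0 -0.005 0 0.0032 -1" --pt "0 0 0 -0.004 0 0.0025 -1" --pt "0 0 0 0 0 0 -1" --pt "0 0 0 0 0 0 -1" --pt "0 0 0 0 0 0 -1" --pt "0 0 0 0 0 0 -1"

```text
clock: 46.62
tcp_pos: [0.6441, 0.1928, 0.1895]
orientation: [-1.583, -1.632, -0.871]
contact_force: [-1.3, -1.1, 2.9]
grip_width: 0.0261
gripper_force: 70.1
```

Emit:
apply_moves --pt "0 0 0 -0.003 0 0.0019 -1" --pt "0 0 0 -0.003 0 0.0019 -1" --pt "0 0 0 0 0 0 -1" --pt "0 0 0 0 0 0 -1" --pt "0 0 0 0 0 0 -1" --pt "0 0 0 0 0 0 -1" --pt "0 0 0 0 0 0 -1" --pt "0 0 0 0 0 0 -1"

```text
clock: 47.28
tcp_pos: [0.6451, 0.1944, 0.1895]
orientation: [-1.573, -1.63, -0.882]
contact_force: [-6.9, -4.3, 29.4]
grip_width: 0.0259
gripper_force: 73.1
```

```bash
python3 - <<'E'
from h import *
pose();prof(300,420)
E
```

```text
j [-0.15  0.69  0.25  1.74 -1.25  1.33  0.84]
tcp [0.6451 0.1944 0.1895] w 0.0259 F [-6.9 -4.3 29.4] 
 [[-0.022  0.999 -0.025]
 [ 0.526  0.032  0.85 ]
 [ 0.85   0.005 -0.527]]
0.71 [371.2, 225.3, 29.1, 49.0]
0.077 [0.149 0.195]; 0.092 [0.144 0.208]; 0.107 [0.143 0.208]; 0.122 [0.145 0.21 ]; 0.137 [0.147 0.209]; 0.152 [0.162 0.204]; 0.197 [0.181 0.195]; 0.212 [0.168 0.197]; 0.227 [0.166 0.196];
```

Emit:
apply_moves --pt "0 0 0 0.005 0 -0.0032 -1" --pt "0 0 0 0 0 0 -1" --pt "0 0 0 0 0 0 0.3" --pt "0 0 0 0 0 0 0.3" --pt "0 0 0 0 0 0 0.3" --pt "0 0 0 0 0 0 0.3" --pt "0 0 0 0 0 0 0.3" --pt "0 0 0 0 0 0 0.3"

```text
clock: 48.05
tcp_pos: [0.6439, 0.1927, 0.1875]
orientation: [-1.584, -1.632, -0.87]
contact_force: [-1.1, -1.0, 0.7]
grip_width: 0.0556
gripper_force: 0.0
```

```bash
python3 - <<'E'
from h import *
pose();prof(300,420)
E
```

```text
j [-0.15  0.69  0.26  1.75 -1.24  1.32  0.83]
tcp [0.6439 0.1927 0.1875] w 0.0556 F [-1.1 -1.   0.7] 
 [[-0.016  1.    -0.026]
 [ 0.536  0.03   0.844]
 [ 0.844 -0.001 -0.536]]
0.77 [370.1, 227.3, 28.6, 51.4]
0.076 [0.149 0.205]; 0.091 [0.142 0.208]; 0.106 [0.14  0.208]; 0.121 [0.141 0.206]; 0.136 [0.14  0.204]; 0.196 [0.166 0.19 ]; 0.211 [0.161 0.191]; 0.226 [0.159 0.189]; 0.241 [0.16 0.18];
```

Emit:
apply_moves --pt "0 0 0 0 0 -0.01 0.3" --pt "0 0 0 0 0 -0.02 0.3" --pt "0 0 0 0 0 -0.025 0.3" --pt "0 0 0 0.01 0 -0.02 0.3" --pt "0 0 0 0.03 0 -0.015 0.3" --pt "0 0 0 0.03 0 -0.015 0.3" --pt "0 0 0 0.03 0 -0.015 0.3" --pt "0 0 0 0.03 0 -0.015 0.3"

```text
clock: 48.82
tcp_pos: [0.6452, 0.1474, 0.372]
orientation: [-1.585, -1.632, -0.871]
contact_force: [0.3, 0.0, -0.5]
grip_width: 0.0554
gripper_force: 0.0
```

```bash
python3 - <<'E'
from h import *
pose();prof(300,420)
E
```

```text
j [-0.13  0.48  0.33  1.61 -1.12  1.52  0.56]
tcp [0.6452 0.1474 0.372 ] w 0.0554 F [ 0.3  0.  -0.5] 
 [[-0.016  1.    -0.024]
 [ 0.536  0.029  0.844]
 [ 0.844  0.    -0.536]]
0.96 [370.0, 227.5, 33.0, 46.0]
0.078 [0.151 0.195]; 0.093 [0.147 0.203]; 0.108 [0.143 0.206]; 0.123 [0.143 0.206]; 0.138 [0.144 0.204]; 0.153 [0.144 0.199]; 0.168 [0.145 0.192]; 0.183 [0.157 0.187]; 0.198 [0.159 0.188]; 0.213 [0.158 0.189]; 0.228 [0.157 0.187];
```

Bottle A stands in cell 3. I'll turn the tool back and go to bottle B.

Emit:
apply_moves --pt "0 -1 0 0 0 0 0.4" --pt "0 -1 0 0 0 0 0.4" --pt "0 -1 0 0 0 0 0.4" --pt "0 -1 0 0 0 0 0.4" --pt "0 -1 0 0 0 0 0.4" --pt "0 -1 0 0 0 0 0.4" --pt "0 -1 0 0 0 0 0.4" --pt "0 -1 0 0 0 0 0.4"

```text
clock: 49.58
tcp_pos: [0.6457, 0.1469, 0.3713]
orientation: [-2.106, -2.167, -0.174]
contact_force: [-0.0, 0.3, -1.1]
grip_width: 0.0597
gripper_force: 0.0
```

Emit:
apply_moves --pt "0 -1 0 0 0 0 0.4" --pt "0 -0.6 0 0 0 0 0.4" --pt "0 0 0 0.031 -0.025 0.007 0.4" --pt "0 0 0 0.031 -0.025 0.007 0.4" --pt "0 0 0 0.031 -0.025 0.007 0.4" --pt "0 0 0 0.031 -0.025 0.007 0.4" --pt "0 0 0 0.031 -0.025 0.007 0.4" --pt "0 0 0 0.031 -0.025 0.007 0.4"

```text
clock: 50.25
tcp_pos: [0.4886, 0.3301, 0.3279]
orientation: [2.189, 2.253, -0.0]
contact_force: [0.6, 0.4, 0.2]
grip_width: 0.0602
gripper_force: 0.0
```

Emit:
apply_moves --pt "0 0 0 0.031 -0.025 0.007 0.4" --pt "0 0 0 0.031 -0.025 0.007 0.4" --pt "0 0 0 0 0 0 0.4" --pt "0 0 0 0 0 0 0.4" --pt "0 0 0 0 0 0 0.4" --pt "0 0 0 0 0 0 0.4" --pt "0 0 0 0 0 0 0.4" --pt "0 0 0 0 0 0 0.4"

```text
clock: 50.92
tcp_pos: [0.4392, 0.389, 0.3143]
orientation: [2.191, 2.252, 0.001]
contact_force: [0.2, 0.1, -0.6]
grip_width: 0.0598
gripper_force: 0.0
```

```bash
python3 - <<'E'
from h import *
im=grab_frame('wrist'); pose(); delta([.437,.389,.143],91.75)
q=proj('wrist',[.437,.389,.19]); print(q)
H,S,V=cv2.split(cv2.cvtColor(im,cv2.COLOR_BGR2HSV))
x,y=int(q[0]),int(q[1]); sub=im[y-40:y+40,x-40:x+40]; g=cv2.cvtColor(sub,cv2.COLOR_BGR2GRAY)
n,l,st,c=cv2.connectedComponentsWithStats((g<30).astype(np.uint8))
for k in range(1,n):
    if st[k,4]>60: print('dark',st[k],c[k]+[x-40,y-40])
E
```

```text
j [-1.16  0.27  0.41  1.69 -0.12  1.2  -0.69]
tcp [0.4389 0.3893 0.3142] w 0.06 F [-0.5  0.5 -0.9] 
 [[-0.028  1.     0.   ]
 [ 1.     0.028  0.   ]
 [ 0.     0.    -1.   ]]
t 50.97 tcp [0.4389 0.3893 0.3142] toolx ang 91.6 tilt [0.0003 0.0001] shift [-0.0002 -0.002   0.1712] F [-0.5  0.5 -0.9] w 0.06
turn units -0.024227897060953296
[275.57761525 199.09765135]
dark [ 30  30  21  20 337] [274.8694362 198.4421365]
```

The mouth is where I predicted it. Descending onto the neck and gripping.

Emit:
apply_moves --pt "0 0 0 0 -0.002 0.03 0.4" --pt "0 0 0 0 0 0.035 0.4" --pt "0 0 0 0 0 0.035 0.4" --pt "0 0 0 0 0 0.035 0.4" --pt "0 0 0 0 0 0.025 0.4" --pt "0 0 0 0 0 0.01 0.4" --pt "0 0 0 0 0 0 -1" --pt "0 0 0 0 0 0 -1" --grip_force 50

```text
clock: 51.63
tcp_pos: [0.4368, 0.3902, 0.1448]
orientation: [2.189, 2.254, 0.001]
contact_force: [0.1, -0.1, 0.7]
grip_width: 0.0368
gripper_force: 0.0
```

Emit:
apply_moves --pt "0 0 0 0 0 0 -1" --pt "0 0 0 0 0 0 -1" --pt "0 0 0 0 0 -0.01 -1" --pt "0 0 0 0 0 -0.025 -1" --pt "0 0 0 0 0 -0.035 -1" --pt "0 0 0 0 0 -0.035 -1" --pt "0 0 0 0 0 -0.035 -1" --pt "0 0 0 0 0 -0.035 -1"

```text
clock: 52.3
tcp_pos: [0.4359, 0.3896, 0.3222]
orientation: [-2.188, -2.254, -0.002]
contact_force: [0.7, 1.3, -2.9]
grip_width: 0.0288
gripper_force: 49.6
```

```bash
python3 - <<'E'
from h import *
delta([.649,-.001,.32],91.75); print(np.round(telemetry.get_obs()['joints'],2))
E
```

```text
t 52.3 tcp [0.4359 0.3896 0.3222] toolx ang 91.7 tilt [0.0007 0.0011] shift [-0.3967  0.2015  0.002 ] F [ 0.7  1.3 -2.9] w 0.0288
turn units -0.008966453353963288
[-1.17  0.26  0.42  1.69 -0.11  1.21 -0.7 ]
```

Emit:
apply_moves --pt "0 0 0 -0.038 0.005 0 -1" --pt "0 0 0 -0.038 0.005 0 -1" --pt "0 0 0 -0.038 0.005 0 -1" --pt "0 0 0 -0.038 0.005 0 -1" --pt "0 0 0 -0.038 0.005 0 -1" --pt "0 0 0 -0.034 0.02 0 -1" --pt "0 0 0 -0.034 0.02 0 -1" --pt "0 0 0 -0.034 0.02 0 -1"

```text
clock: 52.97
tcp_pos: [0.5301, 0.099, 0.3208]
orientation: [-2.187, -2.255, -0.004]
contact_force: [1.1, -0.2, -4.4]
grip_width: 0.0284
gripper_force: 51.1
```

Emit:
apply_moves --pt "0 0 0 -0.034 0.02 0 -1" --pt "0 0 0 -0.034 0.02 0 -1" --pt "0 0 0 -0.034 0.02 0 -1" --pt "0 0 0 0 0.03 0 -1" --pt "0 0 0 0 0.02 0 -1" --pt "0 0 0 0 0.006 0 -1" --pt "0 0 0 0 0 0 -1" --pt "0 0 0 0 0 0 -1"

```text
clock: 53.63
tcp_pos: [0.6481, 0.0025, 0.3194]
orientation: [-2.187, -2.255, 0.001]
contact_force: [-0.5, -0.3, -3.0]
grip_width: 0.0288
gripper_force: 51.3
```

```bash
python3 - <<'E'
from h import *
delta([.6487,-.0018,.18],91.75)
prof(250,345)
E
```

```text
t 53.63 tcp [0.6481 0.0025 0.3194] toolx ang 91.74 tilt [-0.0007 -0.    ] shift [-0.0043  0.0006  0.1394] F [-0.5 -0.3 -3. ] w 0.0288
turn units -0.0016117456135920822
0.76 [298.2, 203.8, 28.8, 74.6]
0.136 [-0.01   0.022]; 0.151 [-0.021  0.029]; 0.166 [-0.028  0.032]; 0.181 [-0.028  0.032]; 0.196 [-0.028  0.031]; 0.211 [-0.029  0.033]; 0.226 [-0.029  0.032]; 0.241 [-0.029  0.033]; 0.256 [-0.029  0.033]; 0.271 [-0.027  0.032]; 0.286 [-0.027  0.029]; 0.301 [-0.021  0.022]; 0.316 [-0.012 -0.003]; 0.331 [-0.012 -0.004]; 0.346 [-0.01  -0.004]; 0.361 [-0.013 -0.005];
```

Upright and centred. I lower it to the floor of cell 1.

Emit:
apply_moves --pt "0 0 0 -0.004 0 0.02 -1" --pt "0 0 0 0 0 0.03 -1" --pt "0 0 0 0 0 0.03 -1" --pt "0 0 0 0 0 0.03 -1" --pt "0 0 0 0 0 0.02 -1" --pt "0 0 0 0 0 0.006 -1" --pt "0 0 0 0 0 0 -1" --pt "0 0 0 0 0 0 -1"

```text
clock: 54.4
tcp_pos: [0.6491, -0.0015, 0.1843]
orientation: [2.187, 2.254, 0.002]
contact_force: [-0.1, -0.6, -2.5]
grip_width: 0.0285
gripper_force: 51.2
```

Emit:
apply_moves --pt "0 0 0 0 0 0.002 -1" --pt "0 0 0 0 0 0.002 -1" --pt "0 0 0 0 0 0.001 -1" --pt "0 0 0 0 0 0 -1" --pt "0 0 0 0 0 0 -1" --pt "0 0 0 0 0 0 -1" --pt "0 0 0 0 0 0 -1" --pt "0 0 0 0 0 0 -1"

```text
clock: 55.07
tcp_pos: [0.6503, -0.0018, 0.1807]
orientation: [2.186, 2.253, 0.005]
contact_force: [-1.1, -0.3, 7.9]
grip_width: 0.0285
gripper_force: 50.0
```

```bash
python3 - <<'E'
from h import *
delta([.6487,-.0018,.18],91.75)
E
```

```text
t 55.07 tcp [ 0.6503 -0.0018  0.1807] toolx ang 91.72 tilt [0.0039 0.0008] shift [ 0.0001 -0.0016  0.0007] F [-1.1 -0.3  7.9] w 0.0285
turn units -0.0052697348583260846
```

Emit:
apply_moves --pt "0 0 0 0 0 -0.002 -1" --pt "0 0 0 0 0 0 0.4" --pt "0 0 0 0 0 0 0.4" --pt "0 0 0 0 0 0 0.4" --pt "0 0 0 0 0 0 0.4" --pt "0 0 0 0 0 0 0.4" --pt "0 0 0 0 0 0 0.4" --pt "0 0 0 0 0 0 0.4"

```text
clock: 55.73
tcp_pos: [0.6489, -0.0016, 0.1799]
orientation: [-2.188, -2.255, 0.0]
contact_force: [0.9, 0.3, 1.2]
grip_width: 0.0597
gripper_force: 0.0
```

Emit:
apply_moves --pt "0 0 0 0 0 -0.005 0.4" --pt "0 0 0 0 0 -0.005 0.4" --pt "0 0 0 0 0 -0.005 0.4" --pt "0 0 0 0 0 -0.005 0.4" --pt "0 0 0 0 0 0 0.4" --pt "0 0 0 0 0 0 0.4" --pt "0 0 0 0 0 0 0.4" --pt "0 0 0 0 0 0 0.4"

```text
clock: 56.4
tcp_pos: [0.6487, -0.0016, 0.1997]
orientation: [-2.188, -2.254, 0.001]
contact_force: [-0.3, -0.8, -0.4]
grip_width: 0.0598
gripper_force: 0.0
```

```bash
python3 - <<'E'
from h import *
delta([.6487,-.0018,.18],91.75)
prof(250,420)
E
```

```text
t 56.4 tcp [ 0.6487 -0.0016  0.1997] toolx ang 91.72 tilt [-0.0005  0.    ] shift [-0.0002  0.      0.0197] F [-0.3 -0.8 -0.4] w 0.0598
turn units -0.004443262574274816
0.8 [370.0, 226.2, 30.8, 51.5]
0.074 [0.146 0.203]; 0.089 [0.142 0.207]; 0.104 [0.14  0.206]; 0.119 [0.14  0.205]; 0.134 [0.14  0.202]; 0.149 [0.14 0.2 ]; 0.164 [0.141 0.193]; 0.179 [0.151 0.189]; 0.194 [0.158 0.189]; 0.209 [0.158 0.193]; 0.224 [0.157 0.19 ]; 0.239 [0.158 0.18 ]; 
0.67 [291.6, 236.7, 27.5, 49.0]
0.068 [-0.032  0.028]; 0.083 [-0.032  0.03 ]; 0.098 [-0.03   0.029]; 0.113 [-0.03   0.029]; 0.128 [-0.03   0.028]; 0.143 [-0.03   0.027]; 0.158 [-0.028  0.02 ]; 0.173 [-0.019 -0.004]; 0.188 [-0.015 -0.004]; 0.203 [-0.015 -0.004]; 0.218 [-0.016 -0.005];
```

Emit:
apply_moves --pt "0 0 0 0 0 -0.02 0.4" --pt "0 0 0 0 0 -0.035 0.4" --pt "0 0 0 0 0 -0.035 0.4" --pt "0 0 0 0 0 -0.03 0.4" --pt "0 0 0 -0.035 -0.015 0 -0.05" --pt "0 0 0 -0.035 -0.015 0 -0.05" --pt "0 0 0 -0.035 -0.015 0 -0.05" --pt "0 0 0 -0.035 -0.015 0 -0.05"

```text
clock: 57.17
tcp_pos: [0.5923, -0.1447, 0.3201]
orientation: [2.187, 2.255, 0.0]
contact_force: [-0.1, -1.7, 0.3]
grip_width: 0.0403
gripper_force: 0.0
```

Emit:
apply_moves --pt "0 0 0 -0.035 -0.015 0 -0.05" --pt "0 0 0 -0.035 -0.015 0 -0.05" --pt "0 0 0 -0.035 -0.015 0 -0.05" --pt "0 0 0 -0.035 -0.015 0 -0.05" --pt "0 0 0 -0.035 -0.015 0 -0.05" --pt "0 0 0 0 0 0 -0.05" --pt "0 0 0 0 0 0 -0.05" --pt "0 0 0 0 0 0 -0.05"

```text
clock: 57.83
tcp_pos: [0.5236, -0.3201, 0.3197]
orientation: [-2.187, -2.254, -0.001]
contact_force: [0.8, 0.1, -0.0]
grip_width: 0.0406
gripper_force: 0.0
```

```bash
cat >> h.py <<'E'
def sauc(zr=.022):
    out={}
    for cam in('top','scene'):
        im=grab_frame(cam)
        for d in silhouettes('saucer',cam):
            e=d['extent']; w=atz(cam,e[:2],.012)
            if d['p']>.4: print(cam,round(d['p'],2),np.round(e,1),np.round(w,4))
    grab_frame('top')
    for d in silhouettes('mat','top')[:1]: print('mat',np.round(d['extent'],1),np.round(atz('top',d['extent'][:2],0),4))
E
python3 - <<'E'
from h import *
prof(250,420)
delta([.447,-.4,.2],91.75); sauc()
c=np.hstack([grab_frame('top')[100:310,110:460],grab_frame('scene')[120:330,120:470]]); cv2.imwrite('pics/c15.png',cv2.resize(c,(800,240)))
E
```

```text
0.9 [294.4, 237.1, 27.3, 54.1]
0.065 [-0.032  0.013]; 0.08 [-0.032  0.03 ]; 0.095 [-0.032  0.029]; 0.11 [-0.03   0.029]; 0.125 [-0.03   0.028]; 0.14 [-0.028  0.025]; 0.155 [-0.026  0.02 ]; 0.17 [-0.019  0.012]; 0.185 [-0.015  0.012]; 0.2 [-0.015  0.013]; 0.215 [-0.016  0.015]; 0.23 [-0.016  0.01 ]; 
0.75 [369.1, 225.8, 27.5, 48.1]
0.076 [0.149 0.205]; 0.091 [0.144 0.206]; 0.106 [0.142 0.206]; 0.121 [0.143 0.206]; 0.136 [0.144 0.204]; 0.151 [0.141 0.199]; 0.166 [0.143 0.192]; 0.181 [0.153 0.188]; 0.196 [0.161 0.188]; 0.211 [0.161 0.191]; 0.226 [0.159 0.189]; 
t 57.93 tcp [ 0.5245 -0.3187  0.3196] toolx ang 91.88 tilt [-0.0002  0.0009] shift [-0.0788 -0.0801  0.1196] F [-0.2 -0.3  0. ] w 0.0407
turn units 0.022220362170097967
top 0.85 [398.5 239.9  19.8  27.3] [ 0.4636 -0.3619  0.012 ]
scene 0.61 [134.2 230.8  55.5  37.2] [ 0.4517 -0.3921  0.012 ]
scene 0.52 [333.9 252.6 123.5  71.8] [0.5984 0.1141 0.012 ]
mat [325.8 253.1  54.4  53.5] [ 0.4171 -0.1408  0.    ]
```

View pics/c15.png

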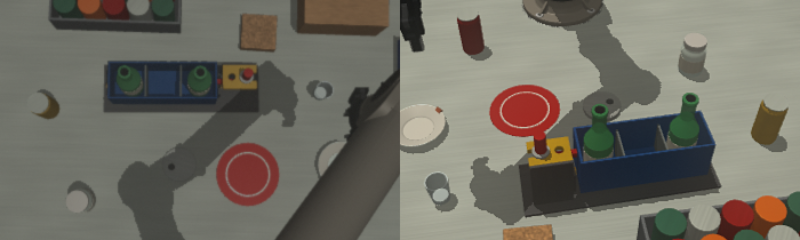

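Both bottles stand in cells 1 and 3 and the pin hangs in the notch. The arm hides the saucer from the top camera, so I'll go over it and use the wrist camera.

Emit:
apply_moves --pt "0 0 0 -0.026 -0.026 0.02 -0.05" --pt "0 0 0 -0.026 -0.026 0.02 -0.05" --pt "0 0 0 -0.026 -0.026 0.02 -0.05" --pt "0 0 0 0 0 0.02 -0.05" --pt "0 0 0 0 0 0.02 -0.05" --pt "0 0 0 0 0 0 -0.05" --pt "0 0 0 0 0 0 -0.05" --pt "0 0 0 0 0 0 -0.05"

```text
clock: 59.0
tcp_pos: [0.449, -0.4007, 0.2214]
orientation: [2.186, 2.255, 0.0]
contact_force: [-0.2, 0.1, 0.3]
grip_width: 0.0406
gripper_force: 0.0
```

```bash
cat >> h.py <<'E'
def wsauc():
    im=grab_frame('wrist')
    for d in silhouettes('saucer','wrist')[:2]:
        c=max(cv2.findContours(d['mask'].astype(np.uint8),0,1)[0],key=len)[:,0].astype(float)
        w=np.array([atz('wrist',p,.022)[:2] for p in c]); (cx,cy),rr=cv2.minEnclosingCircle(w.astype(np.float32)*1000)
        print(round(d['p'],2),np.round(d['extent'],1),'rim circle',cx,cy,rr,'box',w.min(0),w.max(0))
    return im
E
python3 - <<'E'
from h import *
im=wsauc(); cv2.imwrite('pics/w16.png',im); delta([.447,-.4,.2],91.75)
H,S,V=cv2.split(cv2.cvtColor(im,cv2.COLOR_BGR2HSV))
E
```

```text
0.72 [279.2 163.2 116.4 113.9] rim circle 449.7735595703125 -389.7965393066406 66.4444351196289 box [ 0.38724071 -0.45452865] [ 0.51512785 -0.32720285]
t 59.1 tcp [ 0.4492 -0.4008  0.2217] toolx ang 91.78 tilt [ 0.0019 -0.0013] shift [ 0.0009 -0.0022  0.0217] F [-0.5 -0.5 -0.6] w 0.0406
turn units 0.004240035257775314
```

Emit:
apply_moves --pt "0 0 0 0.01 0.001 0.03 -0.05" --pt "0 0 0 0 0 0.035 -0.05" --pt "0 0 0 0 0 0.035 -0.05" --pt "0 0 0 0 0 0.035 -0.05" --pt "0 0 0 0 0 0.035 -0.05" --pt "0 0 0 0 0 0.02 -0.05" --pt "0 0 0 0 0 0.01 -0.05" --pt "0 0 0 0 0 0 -0.05"

```text
clock: 59.77
tcp_pos: [0.4487, -0.3898, 0.0191]
orientation: [-2.185, -2.254, 0.001]
contact_force: [0.5, 0.3, -0.3]
grip_width: 0.0406
gripper_force: 0.0
```

Emit:
apply_moves --pt "0 0 0 0 0 0.004 -0.05" --pt "0 0 0 0 0 0.004 -0.05" --pt "0 0 0 0 0 0.003 -0.05" --pt "0 0 0 0 0 0 -0.05" --pt "0 0 0 0 0 0 -0.05" --pt "0 0 0 0 0 0 -0.05" --pt "0 0 0 0 0 0 -0.05" --pt "0 0 0 0 0 0 -0.05"

```text
clock: 60.43
tcp_pos: [0.449, -0.3906, 0.0095]
orientation: [2.188, 2.254, 0.0]
contact_force: [-0.2, -0.4, 0.0]
grip_width: 0.0406
gripper_force: 0.0
```

```bash
python3 - <<'E'
from h import *
wsauc(); delta([.4505,-.3905,.008],91.75)
E
```

```text
0.9 [281.7 263.9 275.  228.3] rim circle 451.1090087890625 -386.1488952636719 64.43211364746094 box [ 0.38731461 -0.44614458] [ 0.51514447 -0.3265786 ]
t 60.53 tcp [ 0.4489 -0.3905  0.0094] toolx ang 91.72 tilt [ 0.0002 -0.    ] shift [-0.0001  0.0016  0.0014] F [-0.4 -0.3 -1. ] w 0.0407
turn units -0.004418688868488137
```

Now I drag the saucer towards the mat at low speed.

Emit:
apply_moves --pt "0 0 0 0.006 0 0 -0.05" --pt "0 0 0 0.008 -0.001 0 -0.05" --pt "0 0 0 0.01 -0.001 0 -0.05" --pt "0 0 0 0.01 -0.001 0 -0.05" --pt "0 0 0 0.011 -0.001 0 -0.05" --pt "0 0 0 0.011 -0.001 0 -0.05" --pt "0 0 0 0.011 -0.001 0 -0.05" --pt "0 0 0 0.011 -0.001 0 -0.05"

```text
clock: 61.2
tcp_pos: [0.4396, -0.3117, 0.0095]
orientation: [2.187, 2.254, 0.0]
contact_force: [0.9, -1.9, 2.5]
grip_width: 0.0406
gripper_force: 1.9
```

```bash
python3 - <<'E'
from h import *
wsauc(); delta([.417,-.1415,.008],91.75)
E
```

```text
0.74 [280.6 292.5 261.3 174. ] rim circle 441.19305419921875 -321.2732238769531 62.40694808959961 box [ 0.37883066 -0.36534748] [ 0.50355547 -0.26908128]
t 61.3 tcp [ 0.4394 -0.3099  0.0093] toolx ang 91.85 tilt [-0.0006  0.0022] shift [ 0.169  -0.017   0.0017] F [-0.8  0.8  3.5] w 0.0407
turn units 0.015980363605881582
```

Emit:
apply_moves --pt "0 0 0 0.011 -0.001 0 -0.05" --pt "0 0 0 0.011 -0.001 0 -0.05" --pt "0 0 0 0.011 -0.001 0 -0.05" --pt "0 0 0 0.011 -0.001 0 -0.05" --pt "0 0 0 0.011 -0.001 0 -0.05" --pt "0 0 0 0.011 -0.001 0 -0.05" --pt "0 0 0 0.011 -0.001 0 -0.05" --pt "0 0 0 0.011 -0.001 0 -0.05"

```text
clock: 61.97
tcp_pos: [0.4288, -0.2241, 0.0094]
orientation: [2.187, 2.254, 0.0]
contact_force: [-0.2, -4.1, 5.3]
grip_width: 0.0406
gripper_force: 3.3
```

Emit:
apply_moves --pt "0 0 0 0.011 -0.001 0 -0.05" --pt "0 0 0 0.011 -0.001 0 -0.05" --pt "0 0 0 0.011 -0.001 0 -0.05" --pt "0 0 0 0.011 -0.001 0 -0.05" --pt "0 0 0 0.011 -0.001 0 -0.05" --pt "0 0 0 0.011 -0.001 0 -0.05" --pt "0 0 0 0.01 -0.001 0 -0.05" --pt "0 0 0 0 0 0 -0.05"

```text
clock: 62.63
tcp_pos: [0.419, -0.1466, 0.0093]
orientation: [-2.184, -2.256, -0.001]
contact_force: [0.3, -0.2, 7.6]
grip_width: 0.0405
gripper_force: 3.6
```

```bash
python3 - <<'E'
from h import *
wsauc(); delta([.417,-.1175,.008],91.75)
E
```

```text
t 62.73 tcp [ 0.419  -0.1467  0.0093] toolx ang 91.84 tilt [-0.0011  0.0024] shift [ 0.0293 -0.0011  0.0014] F [-0.1  0.9  7.6] w 0.0404
turn units 0.015025602820775438
```

Emit:
apply_moves --pt "0 0 0 0.008 0 0 -0.05" --pt "0 0 0 0.008 0 0 -0.05" --pt "0 0 0 0.007 0 0 -0.05" --pt "0 0 0 0.004 0 0 -0.05" --pt "0 0 0 0 0 0 -0.05" --pt "0 0 0 0 0 0 -0.05" --pt "0 0 0 -0.006 0 0 -0.05" --pt "0 0 0 -0.005 0 0 -0.05"

```text
clock: 63.4
tcp_pos: [0.4178, -0.1316, 0.0089]
orientation: [-2.184, -2.255, 0.001]
contact_force: [-0.3, 0.2, 1.1]
grip_width: 0.0403
gripper_force: 0.0
```

Emit:
apply_moves --pt "0 0 0 0 0 0 -0.05" --pt "0 0 0 0 0 -0.01 -0.05" --pt "0 0 0 0 0 -0.02 -0.05" --pt "0 0 0 0 0 -0.04 -0.05" --pt "0 0 0 0 0 -0.04 -0.05" --pt "0 0 0 0 0 -0.04 -0.05" --pt "0 0 0 0 0 -0.04 -0.05" --pt "0 0 0 0 0 0 -0.05"

```text
clock: 64.07
tcp_pos: [0.4222, -0.1338, 0.2047]
orientation: [2.184, 2.25, 0.013]
contact_force: [1.7, -1.5, 0.7]
grip_width: 0.0403
gripper_force: 0.0
```

```bash
python3 - <<'E'
from h import *
im=wsauc(); delta([.417,-.1415,.008],91.75); cv2.imwrite('pics/w17.png',im)
hsv=cv2.cvtColor(im,cv2.COLOR_BGR2HSV);H,S,V=cv2.split(hsv)
m=(((H<8)|(H>172))&(S>130)).astype(np.uint8); n,l,st,c=cv2.connectedComponentsWithStats(m)
k=1+np.argmax(st[1:,4]); p=np.argwhere(l==k)[:,::-1]; w=np.array([atz('wrist',q,0)[:2] for q in p[::5]]); (x,y),rr=cv2.minEnclosingCircle(w.astype(np.float32)*1000); print('mat circ',x,y,rr)
E
```

```text
0.64 [275.  188.2 121.8 115.2] rim circle 415.4583740234375 -140.64564514160156 65.63579559326172 box [ 0.35369365 -0.20421326] [ 0.47977025 -0.0788936 ]
t 64.17 tcp [ 0.4196 -0.1322  0.2002] toolx ang 91.81 tilt [0.0027 0.0024] shift [-0.0097 -0.0035  0.1921] F [-0.1  1.1 -0.3] w 0.0406
turn units 0.010606681629999079Traceback (most recent call last):
  File "<stdin>", line 5, in <module>
  File "h.py", line 11, in atz
    o,d=ray(cam,uv); return o+d*(z-o[2])/d[2]
        ~~~^^^^^^^^
  File "h.py", line 5, in ray
    c=calibration(cam);
ValueError: time passes only in moves, steps and waits
```

The saucer is at (0.4155,-0.1406), within 2 mm of the mat's centre. I'll rise clear, check once more and hand in.

Emit:
apply_moves --pt "0 0 0 0 0 -0.03 -0.05" --pt "0 0 0 0 0 -0.03 -0.05" --pt "0 0 0 0 0 -0.03 -0.05" --pt "0 0 0 0 0 0 -0.05" --pt "0 0 0 0 0 0 -0.05" --pt "0 0 0 0 0 0 -0.05" --pt "0 0 0 0 0 0 -0.05" --pt "0 0 0 0 0 0 -0.05"

```text
clock: 64.83
tcp_pos: [0.418, -0.1331, 0.2878]
orientation: [-2.187, -2.253, 0.005]
contact_force: [-0.8, 0.3, -1.0]
grip_width: 0.0409
gripper_force: 0.0
```

```bash
python3 - <<'E'
from h import *
wsauc(); prof(250,420); grab_frame('scene')
print([(round(d['p'],2),np.round(d['extent'],1)) for d in silhouettes('pin','scene')[:2]],proj('scene',[.6594,-.1193,.16]))
E
```

```text
0.72 [281.9 171.1  97.7  93.6] rim circle 420.6790466308594 -142.75621032714844 66.238525390625 box [ 0.35795118 -0.20899309] [ 0.48549242 -0.08067202]
0.98 [369.6, 226.6, 26.8, 52.8]
0.076 [0.149 0.205]; 0.091 [0.144 0.206]; 0.106 [0.142 0.206]; 0.121 [0.142 0.206]; 0.136 [0.144 0.204]; 0.151 [0.141 0.199]; 0.166 [0.141 0.192]; 0.181 [0.148 0.189]; 0.196 [0.16  0.191]; 0.211 [0.161 0.193]; 0.226 [0.159 0.189]; 
0.61 [292.6, 236.4, 26.7, 49.2]
0.067 [-0.03   0.028]; 0.082 [-0.032  0.03 ]; 0.097 [-0.03   0.029]; 0.112 [-0.032  0.031]; 0.127 [-0.032  0.028]; 0.142 [-0.032  0.027]; 0.157 [-0.03   0.022]; 0.172 [-0.024  0.015]; 0.187 [-0.017  0.012]; 0.202 [-0.015  0.013]; 0.217 [-0.016  0.015]; 0.232 [-0.016  0.01 ]; 
[(0.68, array([242.8, 247.1,  16.3,  28.3])), (0.38, array([326.5, 253.8, 136.7,  71.6]))] [241.63285612 244.37829722]
```

```bash
python3 -c "
from bench import order
print(order.hand_in())"
```

```text
the job is handed in; nothing more can be done
None
```

The job is handed in, but no verdict came back. My last checks showed the pin hanging in the notch, both bottles upright in cells 1 and 3, and the saucer about 4 mm from the mat's centre. The bin was level on its stop when I pulled it, but I didn't re-measure it. One bottle fell over on its first release and had to be picked up and stood up again.

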